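Kit a satellite connector-bracket set into its machined nests

ROBOT

A 6-joint arm with a two-finger parallel gripper is mounted at the origin on the work surface; the furniture and walls round the work are solid. World frame = base frame: x ahead of the robot, y to its left, z up, the work surface at z = 0. Lengths are in m, angles in rad, forces in N, time in s.
With the tool pointing down it reaches from about 0.3 to 0.875 m from the base axis. Payload 4.2 kg.
Tool frame: the origin (TCP) lies on the mounting face of the last link; the fingertips stand 173 mm ahead of it and the grasp point (between the pads) lies 155 mm ahead of it (tcp_to_tips is the distance from the TCP to the fingertips, in m); z points along the fingers, y is the line along which they close (so a half turn about z gives the same grasp; the last joint's range is limited). The gripper opens to 85 mm and grips with 20 to 120 N. Pads are 22 mm wide; open, the fingers measure 114 mm over their backs; the gripper's body (76 mm by 85 mm) begins 54 mm behind the grasp point. The pads swing forward as they close: fully open they stand 13 mm farther back than shut.
Start: joints at [1.167, 0.32, 1.565, -0, 1.257, -0.02], TCP at [0.215, 0.533, 0.405] pointing down, gripper open.
Joint ranges: [-3.11, 3.11], [-0.84, 2.01], [0.21, 2.61], [-1.34, 4.49], [0.05, 2.63], [-2.56, 2.56]. Speed limits (rad/s): [2.57, 2.57, 3.14, 3.14, 3.14, 3.14].

INTERFACE

Orientations are given as a unit quaternion [w, x, y, z].
In Python, from bench import * gives the robot as it stands.
- The arm moves only by the tool send_rows, never from a script. Its argument "plan" is a list of rows, each an object of numbers: "x", "y", "z": the shift along the tool's x, y, z in mm; "wx", "wy", "wz": the turn, a rotation vector about the tool's x, y, z in rad; "grip": the opening in per cent of the stroke, from 0 (shut) to 100 (fully open). A call has 1 to 5 rows; each row shifts and turns the commanded pose from where the row before left it, along the tool's axes as they then stand; what a row does not reach is not made up. A row lasts 1/12 s, in which the tool goes at most 41.7 mm and 7.16 degrees, less where a joint would pass 70% of its speed; a pose out of reach is approached as far as the arm can. A call is refused whole if a number of a shift passes 41.7 or a number of a turn 0.125, either way. A call with a gripper value outside its range is refused whole. The fingers move at their own pace and stop on an object; the grip force is fixed at half the most. Time passes only in rows, so rows that do not move let the fingers close. It gives the time, the measured TCP pose, the force and the opening at its end, in the units of the state.
- state(): the state, without advancing time (a new reading comes with each control period).
- snapshot(name): name is "scene" or "side" or "wrist"; returns the picture (384x512x3 uint8, red, green, blue); there is no depth.
- get_calibration(name): a dict with "camera_matrix" (3x3 intrinsics, pixels), "extrinsics" (4x4, takes a point from camera to world coordinates); the wrist camera has in their place "tool_from_camera" (4x4, takes a point from camera to tool coordinates, whose origin is the TCP and whose axes are the flange's). Camera axes: x right, y down, z forward; pixel columns grow to the right and rows downward; lengths in m; the calibration is good to about 2 mm. A picture is of the moment at which its call begins: read the wrist's pose just before it. get_calibration takes no time and is no camera call.
- hand_in(): hands the job in, once; it reports no verdict.
The state is a dict: "clock": time; "joint_positions": joint angles; "qd": joint speeds; "joint_torque": joint torques, N m; "ee_pos": TCP position; "eef_rot": TCP orientation; "contact_force": force on the tool from outside, world axes, zero at the start; "wrist_torque": the same for the moment, N m; "finger_gap": finger opening in m.
Only numpy, scipy, OpenCV 4.12 (cv2) and the standard library are available. Lean on these libraries where they do the work, as an engineer would, in place of code of your own. Each camera call takes 0.05 s, during which the arm holds its last target. There are 200 camera calls.

TASK

Kit the connector-bracket set for assembly: put each of its four parts from the grey tooling plate into the black nest machined for it, and leave all four fully home, level and let go: the angle bracket with its base plate down in the large rectangular pocket, the square spacer over the steel spigot, the tan round connector lying in the small rectangular pocket, and the white screw vial upright in the round well. Leave the calipers and the small black hub beside the plate where they are.

Things in the scene. Friction and masses are not known exactly. Their poses are not given: they have to be found in the camera images.
- bracket_mid (a point): Light machined angle bracket on the tooling plate, base plate down: base 34 (x) by 64 (y) by 5 mm; upright flange 5 mm thick, 34 mm wide (y), top 34 mm up. Point: over the base plate's centre, 17 mm up; z up. The flange stands 16.5 mm from it towards -x. Grip the flange's two side edges (34 mm apart along y), finger tips at least 10 mm above the underside. 90 g.
- spacer_mid (a point): Light square spacer, 44 x 44 x 14 mm, with a 16 mm bore right through it, flat and loose on the tooling plate. Point: its centre, 7 mm above the underside; x and y square to its sides, z up. Grip two opposite sides. 90 g.
- connector_mid (a point): Tan stepped round connector, 18 mm in diameter, 24 mm long, lying loose on its side on the tooling plate. Point: its centre, 9 mm above the underside; y along its length, x across it (16 mm between the fingers), z up. Grip across, finger tips at least 10 mm above the underside, to stay above the nest's walls. 30 g.
- vial_mid (a point): White screw-cap vial of small hardware, 25 mm in diameter, 51 mm tall, standing loose on the tooling plate (a brown one further off is not part of the job). Point: its centre, 25.5 mm above the underside; z up. Grip the upper half, finger tips at least 12 mm above the underside, to stay above the well's rim. 22 g.
- rect_seat (a point): The bracket's nest: fixed black block 52 x 82 x 12.5 mm with a rectangular pocket 38.5 (x) by 68.5 (y) mm, 7.5 mm deep; the upper 5.5 mm of its walls slope out by 4 mm as a lead-in. Point: centre of the pocket's floor, 5 mm above the tooling plate; z up. Home: underside on this floor, the bracket's y along this y, either way round.
- spigot_seat (a point): The spacer's nest: fixed black plate 50 x 50 x 6 mm with an upright steel spigot in the middle, 12.4 mm in diameter, 12 mm tall, its upper 7 mm tapered to a point. Point: the spigot's foot, on the black plate's top, 6 mm above the tooling plate; z up. Home: bore over the spigot, underside on the black plate, any turn about z.
- cradle_seat (a point): The round connector's nest: fixed black foot 50 x 50 x 5 mm with four walls round a pocket 19.5 (x) by 26.5 (y) mm, 7.5 mm deep; the upper 5.5 mm of the walls slope out by 4 mm as a lead-in. Point: centre of the pocket's floor, 5 mm above the tooling plate; z up. Home: lying on this floor, its length along this y, either way round.
- well_seat (a point): The vial's nest: fixed black foot 50 x 50 x 4 mm with a round collar 44 mm across, its rim 14 mm up, and in it a well 28 mm in diameter, 10 mm deep; its upper 6 mm flare out by 4.5 mm as a lead-in. Point: centre of the well's floor, 4 mm above the tooling plate; z up. Home: the vial stands on this floor.
- calipers_mid (a point): Bystander: digital calipers 227 mm long, loose on the desk left of the tooling plate; point at their middle, 9 mm up. The tooling plate is a fixed grey plate with tapped holes, top 10 mm above the desk; the parts start in a row along its left side, the nests stand in a row along its right side.
- usb_hub: Bystander: small black hub, 62 x 46 x 28 mm, loose on the desk right of the tooling plate; origin at the centre of its underside. A monitor 0.45 m tall stands on the desk right of the nests, from close before the robot's base out to above this hub: keep the arm's elbow and upper arm to the left, clear of it.

How it is judged:
At the end, for the whole second after the job is handed in: each part rests in its own nest: its point within 8 mm of the nest's axis seen from above, its height within 3.5 mm below to 2.5 mm above that of a part fully home, tilted less than 0.1 rad; bracket and connector turned less than 0.2 rad from the nest's long direction, either way round (horizontal distance between bracket_mid and rect_seat below 0.008 m and z of bracket_mid in the frame of rect_seat between 0.0135 and 0.0195 m and angle between each of bracket_mid, spacer_mid, connector_mid, vial_mid's own z axis and vertical below 0.1 rad and angle between the y axis of bracket_mid and the y axis of rect_seat, either way round below 0.2 rad and horizontal distance between spacer_mid and spigot_seat below 0.008 m and z of spacer_mid in the frame of spigot_seat between 0.0035 and 0.0095 m and horizontal distance between connector_mid and cradle_seat below 0.008 m and z of connector_mid in the frame of cradle_seat between 0.0055 and 0.0115 m and angle between the y axis of connector_mid and the y axis of cradle_seat, either way round below 0.2 rad and horizontal distance between vial_mid and well_seat below 0.008 m and z of vial_mid in the frame of well_seat between 0.022 and 0.028 m); the robot touches nothing.
It fails at once if the hub is pushed more than 25 mm (distance of usb_hub from where it was at the start of the episode above 0.025 m).
It fails at once if the calipers are pushed more than 25 mm (distance of calipers_mid from where it was at the start of the episode above 0.025 m).
It also fails if it takes over 109 s, if anything falls off the work surface, if the arm or the gripper's body presses on something with over 40 N, if the wrist force passes 120 N, or if a joint passes its speed limit or range.

## Working session

There is one attempt and no reset: what is moved stays moved. The work goes in short steps, Python scripts to look and compute and a tool call to move; the robot and the scene stay as the last step left them, time stands still between calls to the robot, and variables do not carry over. Pictures are saved under pics/ and viewed, on a budget of 14 in all, crops included, one or two more only if the job needs it, and the job is handed in when it is done.

Besides the shell and the picture viewer there is one more tool, called after ">>>" as name(argument=value, ...), one argument or row to a line, values as JSON. send_rows: Moves the arm, as the interface text tells. Its arguments: {"type":"object","properties":{"plan":{"type":"array"}},"required":["plan"]}

```bash
mkdir -p pics; python3 - <<'E'
from bench import *
import cv2,numpy as np
print(state())
for n in("scene","side","wrist"):
    c=get_calibration(n);print(n,{k:np.round(v,4).tolist() for k,v in c.items()})
for n in("scene","side","wrist"):
    im=snapshot(n)[:,:,::-1];cv2.imwrite(f"pics/{n}0.png",cv2.resize(im,None,fx=1.5,fy=1.5,interpolation=cv2.INTER_CUBIC))
E
```

```text
{'clock': 0.0, 'joint_positions': array([ 1.16699437e+00,  3.20286720e-01,  1.56567266e+00, -1.29648003e-05,
        1.25741287e+00, -2.00042659e-02]), 'qd': array([ 0.0003689 , -0.00114767, -0.00080427, -0.00012331,  0.00058287,
        0.0009844 ]), 'joint_torque': array([ 7.08744155e-04, -4.15531754e+01, -2.34166235e+01,  1.67901267e-04,
        8.21218360e-03, -5.17393531e-06]), 'ee_pos': array([0.21524142, 0.53300925, 0.40388744]), 'eef_rot': array([-1.81115354e-04,  1.90721186e-01,  9.81643844e-01, -8.71188782e-04]), 'contact_force': array([-0.25717951, -0.37244484, -0.53176347]), 'wrist_torque': array([-0.02985626,  0.03344768, -0.03066918]), 'finger_gap': 0.08550624136716525}
scene {'camera_matrix': [[395.1849, 0.0, 251.4995], [0.0, 395.1849, 192.1955], [0.0, 0.0, 1.0]], 'extrinsics': [[0.748, -0.5571, 0.3606, 0.132], [-0.6637, -0.6267, 0.4085, -0.0105], [-0.0016, -0.5449, -0.8385, 0.7772], [0.0, 0.0, 0.0, 1.0]]}
side {'camera_matrix': [[488.5477, 0.0, 264.476], [0.0, 488.5477, 190.3356], [0.0, 0.0, 1.0]], 'extrinsics': [[-0.5893, 0.6068, -0.5334, 0.9359], [0.8077, 0.4264, -0.4072, 0.7117], [-0.0196, -0.6708, -0.7414, 0.7545], [0.0, 0.0, 0.0, 1.0]]}
wrist {'camera_matrix': [[272.5155, 0.0, 257.6248], [0.0, 272.5155, 187.6486], [0.0, 0.0, 1.0]], 'tool_from_camera': [[-0.0004, -0.961, -0.2765, 0.0694], [1.0, -0.0005, 0.0001, 0.0005], [-0.0002, -0.2765, 0.961, 0.0302], [0.0, 0.0, 0.0, 1.0]]}
```

View pics/scene0.png

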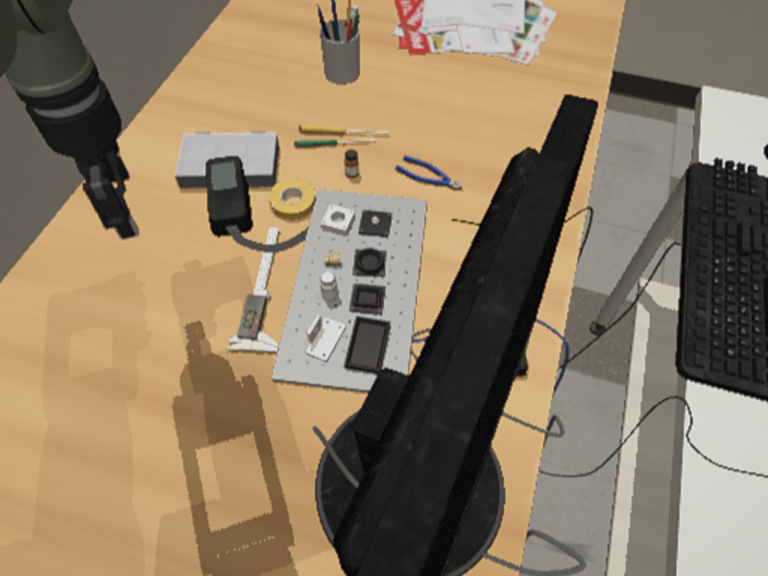

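View pics/wrist0.png

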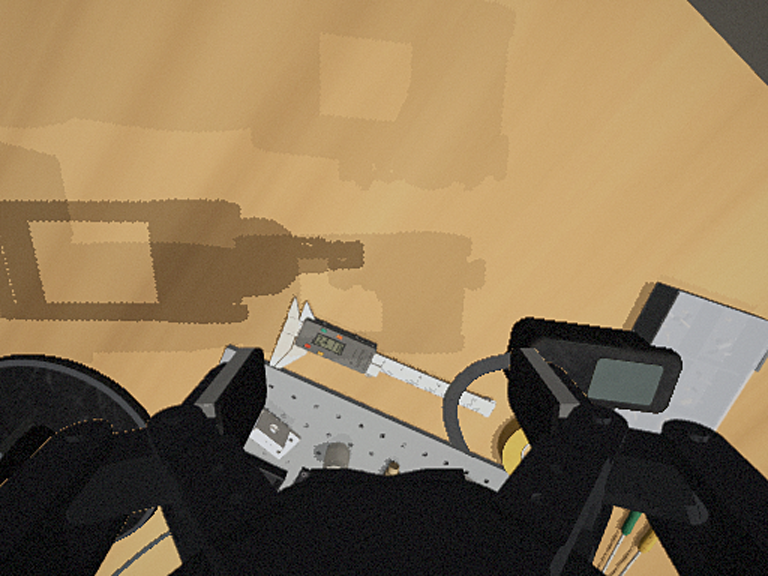

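The scene view (at 1.5x) shows the parts in a row: spacer (338,216), connector (333,260), vial (328,283), bracket (325,335). The nests are to their right: spigot (376,221), well (369,260), cradle (367,297), large pocket (368,345). The wrist view shows only the edge of the plate.

```bash
python3 - <<'E'
import cv2
im=cv2.imread("pics/scene0.png");c=cv2.resize(im[180:395,265:435],None,fx=2.7,fy=2.7,interpolation=cv2.INTER_CUBIC);cv2.imwrite("pics/sc1.png",c);print(c.shape)
E
```

```text
(580, 459, 3)
```

View pics/sc1.png

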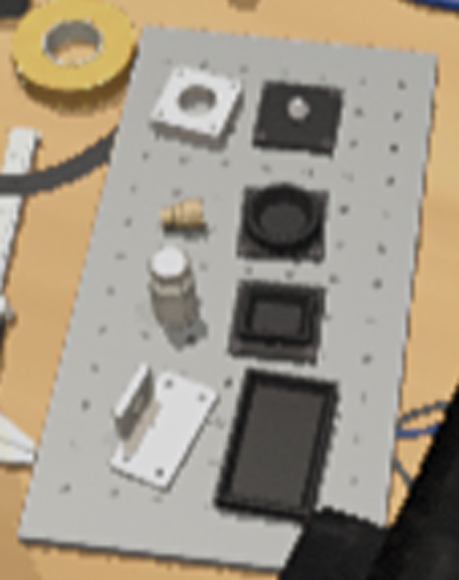

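View pics/side0.png

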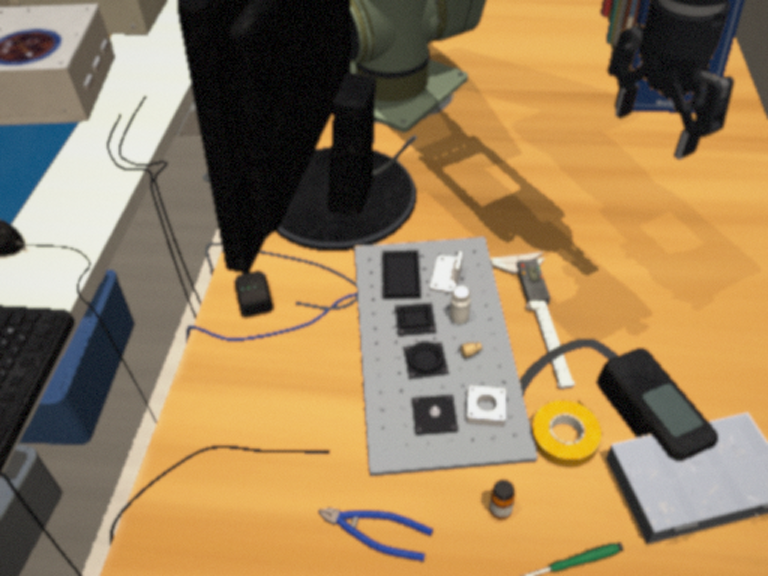

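The crop shows all the parts and nests clearly, and the side view confirms the layout. Next I'll compare positions from both cameras.

```bash
cat > h.py <<'E'
from bench import *
import numpy as np,cv2
from scipy.spatial.transform import Rotation as R
def RT(s): q=s["eef_rot"]; return R.from_quat(np.r_[q[1:],q[0]])
def ray(name,u,v,z,s=None):
    c=get_calibration(name);K=c["camera_matrix"]
    if name=="wrist":
        T=np.eye(4);T[:3,:3]=RT(s).as_matrix();T[:3,3]=s["ee_pos"];E=T@c["tool_from_camera"]
    else:E=np.array(c["extrinsics"])
    d=E[:3,:3]@np.linalg.solve(K,[u,v,1.]);o=E[:3,3]
    return (o+d*(z-o[2])/d[2])[:2]
E
python3 - <<'E'
from h import *
def sc(p,z):u,v=(np.array(p)+.5)/2.7+[265,180];return ray("scene",u/1.5-.5,v/1.5-.5,z)
def sd(p,z):u,v=(np.array(p)+.5)/1.5-.5;return ray("side",u,v,z)
L=dict(plTL=((143,28),(533,459),.01),plTR=((435,55),(371,472),.01),plBL=((22,540),(487,238),.01),
spacer=((197,98),(487,404),.024),spigot=((297,105),(435,410),.028),conn=((183,216),(471,350),.019),vial=((170,258),(461,292),.061),
well=((285,213),(426,357),.024),cradle=((277,316),(415,318),.0225),rect=((277,443),(401,274),.0225),
bNL=((112,465),None,.015),bNR=((165,488),(431,286),.015),bFR=((217,383),(452,291),.015),brk=((164.5,424),(445,273),.015),
spc1=((172,67),None,.024),spc2=((243,80),None,.024),c1=((165,222),None,.019),c2=((205,212),None,.019),
r1=((217,505),None,.0225),r2=((248,370),None,.0225),r3=((338,382),None,.0225))
for k,(a,b,z) in L.items():print(k,sc(a,z).round(4),sd(b,z).round(4) if b else "")
E
```

```text
plTL [0.5195 0.5842] [0.5245 0.5828]
plTR [0.6434 0.4434] [0.6431 0.4441]
plBL [0.2509 0.3468] [0.2496 0.3546]
spacer [0.5015 0.5067] [0.5004 0.5066]
spigot [0.5412 0.4595] [0.5446 0.463 ]
conn [0.4411 0.4466] [0.441  0.4474]
vial [0.4009 0.4042] [0.399  0.4033]
well [0.4846 0.4059] [0.4855 0.4097]
cradle [0.4354 0.3564] [0.4413 0.3619]
rect [0.3831 0.2964] [0.3886 0.3013]
bNL [0.3114 0.3478] 
bNR [0.324  0.3185] [0.3776 0.3436]
bFR [0.3853 0.3492] [0.3688 0.3719]
brk [0.3478 0.3485] [0.3465 0.3458]
spc1 [0.5057 0.5361] 
spc2 [0.5317 0.4989] 
c1 [0.4305 0.4502] 
c2 [0.4525 0.4403] 
r1 [0.3361 0.2898] 
r2 [0.4007 0.3407] 
r3 [0.4323 0.3025]
```

```bash
cat >> h.py <<'E'
from scipy.linalg import fractional_matrix_power as fmp
def pose(p,deg):
    a=np.radians(deg);T=np.eye(4);T[:3,1]=[np.cos(a),np.sin(a),0];T[:3,2]=[0,0,-1];T[:3,0]=np.cross(T[:3,1],T[:3,2]);T[:3,3]=p;return T
def cur():
    s=state();T=np.eye(4);T[:3,:3]=RT(s).as_matrix();T[:3,3]=s["ee_pos"];return T
def rows(T0,T1,n):
    M=np.real(fmp(np.linalg.inv(T0)@T1,1/n));d=M[:3,3]*1e3;w=R.from_matrix(M[:3,:3]).as_rotvec()
    print(n,"x",d.round(1),"|d|",np.linalg.norm(d).round(1),"w",w.round(4));return T1
E
python3 - <<'E'
from h import *
rows(cur(),pose([.445,.405,.32],40),10)
E
```

```text
10 x [-26.4   2.5   8.4] |d| 27.9 w [-0.0001  0.      0.0489]
```

>>> send_rows(
  plan=[
    {"x": -26.4, "y": 2.5, "z": 8.4, "wz": 0.049},
    {"x": -26.4, "y": 2.5, "z": 8.4, "wz": 0.049},
    {"x": -26.4, "y": 2.5, "z": 8.4, "wz": 0.049},
    {"x": -26.4, "y": 2.5, "z": 8.4, "wz": 0.049},
    {"x": -26.4, "y": 2.5, "z": 8.4, "wz": 0.049},
  ],
)

```text
schema error: expected keys x, y, z, wx, wy, wz, grip
```

>>> send_rows(
  plan=[
    {"x": -26.4, "y": 2.5, "z": 8.4, "wz": 0.049},
    {"x": -26.4, "y": 2.5, "z": 8.4, "wz": 0.049},
    {"x": -26.4, "y": 2.5, "z": 8.4, "wz": 0.049},
    {"x": -26.4, "y": 2.5, "z": 8.4, "wz": 0.049},
    {"x": -26.4, "y": 2.5, "z": 8.4, "wz": 0.049},
  ],
)

```text
schema error: expected keys x, y, z, wx, wy, wz, grip
```

>>> send_rows(
  plan=[
    {"grip": 60},
    {},
    {},
    {},
  ],
)

```text
schema error: expected keys x, y, z, wx, wy, wz, grip
```

```bash
python3 - <<'E'
from h import *
s=state();print(s["clock"],s["ee_pos"],s["eef_rot"],s["finger_gap"],s["contact_force"])
im=snapshot("wrist")[:,:,::-1];cv2.imwrite("pics/w1raw.png",im);np.save("s1.npy",s,allow_pickle=True)
cv2.imwrite("pics/w1.png",cv2.resize(im[0:290,40:440],None,fx=2,fy=2,interpolation=cv2.INTER_CUBIC))
E
```

```text
0.15 [0.21525668 0.53306042 0.4040712 ] [-1.24431549e-04  1.90718485e-01  9.81644545e-01 -6.56357271e-04] 0.08525945676965285 [ 0.47640692 -0.52763849  0.32812761]
```

View pics/w1.png

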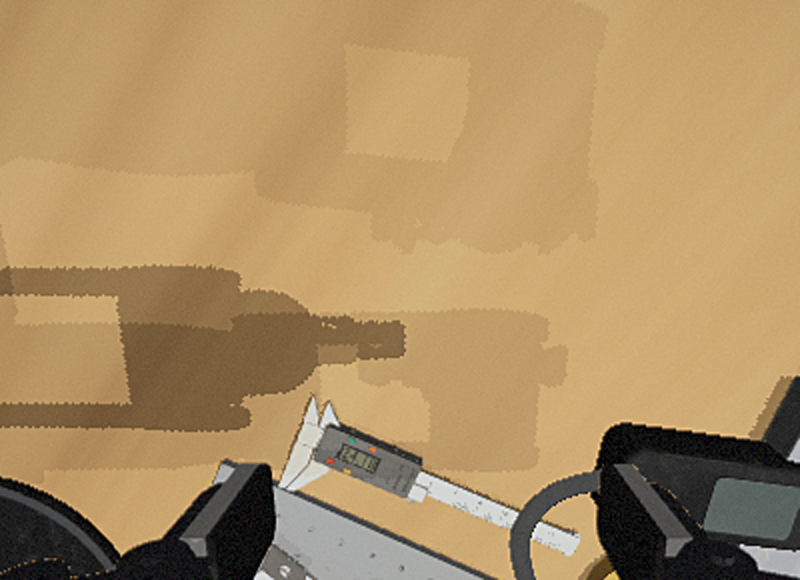

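All keys are required in every row, so nothing moved and this picture is the start view again (5 viewed so far). I'll resend in full.

>>> send_rows(
  plan=[
    {"x": -26.4, "y": 2.5, "z": 8.4, "wx": 0, "wy": 0, "wz": 0.049, "grip": 60},
    {"x": -26.4, "y": 2.5, "z": 8.4, "wx": 0, "wy": 0, "wz": 0.049, "grip": 60},
    {"x": -26.4, "y": 2.5, "z": 8.4, "wx": 0, "wy": 0, "wz": 0.049, "grip": 60},
    {"x": -26.4, "y": 2.5, "z": 8.4, "wx": 0, "wy": 0, "wz": 0.049, "grip": 60},
    {"x": -26.4, "y": 2.5, "z": 8.4, "wx": 0, "wy": 0, "wz": 0.049, "grip": 60},
  ],
)

```text
clock: 0.62
ee_pos: [0.3388, 0.4828, 0.3621]
eef_rot: [-0.0, 0.31, 0.951, -0.0]
contact_force: [0.6, -0.2, -0.1]
finger_gap: 0.0511
```

>>> send_rows(
  plan=[
    {"x": -26.4, "y": 2.5, "z": 8.4, "wx": 0, "wy": 0, "wz": 0.049, "grip": 60},
    {"x": -26.4, "y": 2.5, "z": 8.4, "wx": 0, "wy": 0, "wz": 0.049, "grip": 60},
    {"x": -26.4, "y": 2.5, "z": 8.4, "wx": 0, "wy": 0, "wz": 0.049, "grip": 60},
    {"x": -26.4, "y": 2.5, "z": 8.4, "wx": 0, "wy": 0, "wz": 0.049, "grip": 60},
    {"x": -26.4, "y": 2.5, "z": 8.4, "wx": 0, "wy": 0, "wz": 0.049, "grip": 60},
  ],
)

```text
clock: 1.03
ee_pos: [0.4455, 0.4042, 0.3201]
eef_rot: [-0.0, 0.424, 0.906, -0.0]
contact_force: [0.1, 0.6, 0.0]
finger_gap: 0.0517
```

>>> send_rows(
  plan=[
    {"x": 0, "y": 0, "z": 0, "wx": 0, "wy": 0, "wz": 0, "grip": 60},
    {"x": 0, "y": 0, "z": 0, "wx": 0, "wy": 0, "wz": 0, "grip": 60},
    {"x": 0, "y": 0, "z": 0, "wx": 0, "wy": 0, "wz": 0, "grip": 60},
  ],
)

```text
clock: 1.28
ee_pos: [0.4443, 0.4053, 0.3208]
eef_rot: [-0.0, 0.423, 0.906, 0.0]
contact_force: [0.0, -0.4, 0.0]
finger_gap: 0.0515
```

```bash
python3 - <<'E'
from h import *
s=state();print(s["clock"],s["ee_pos"],s["eef_rot"],s["finger_gap"],s["contact_force"])
im=snapshot("wrist")[:,:,::-1];cv2.imwrite("pics/w1raw.png",im);np.save("s1.npy",s,allow_pickle=True)
cv2.imwrite("pics/w1b.png",cv2.resize(im[0:290,60:460],None,fx=2,fy=2,interpolation=cv2.INTER_CUBIC))
E
```

```text
1.2833 [0.44429254 0.40525424 0.32078984] [-2.89138312e-04  4.23098728e-01  9.06083533e-01  1.17788569e-04] 0.05147979733659951 [ 0.00641387 -0.39255594  0.04031308]
```

View pics/w1b.png

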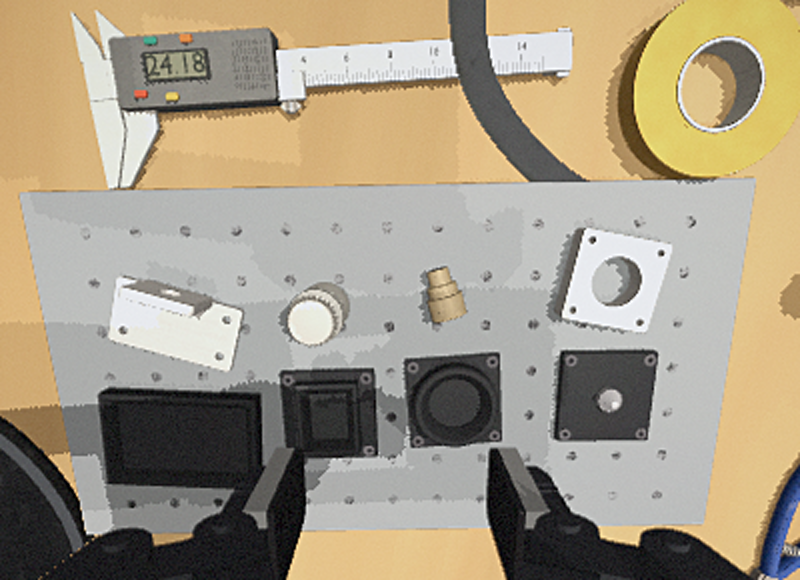

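The wrist view (viewed 6, 2x crop from column 60) shows everything:
- **Parts:** spacer bore (616,281), connector about (446,296), vial cap (311,318), bracket base corners (110,335), (235,370), (243,307).
- **Nests:** spigot (609,397), well (457,397), cradle (329,413), large pocket (184,439).

```bash
python3 - <<'E'
from h import *
s=np.load("s1.npy",allow_pickle=True).item()
def w(p,z):
    u,v=(np.array(p,float)+.5)/2-.5+[60,0];return ray("wrist",u,v,z,s)
def show(n,pts,z):
    P=np.array([w(p,z) for p in pts]);m=P.mean(0)
    d=np.diff(P,axis=0);print(n,m.round(4),"edges mm",(np.linalg.norm(d,axis=1)*1e3).round(1),"deg",np.degrees(np.arctan2(d[:,1],d[:,0])).round(1))
show("spacer",[(583,228),(673,243),(651,332),(567,318)],.024);show("bore",[(616,281)],.024)
show("spigotblk",[(561,351),(658,351),(656,439),(557,439)],.016);show("tip",[(609,396)],.028)
show("conn",[(438,268),(451,320)],.019)
show("vialcap",[(311,318)],.061)
show("wellblk",[(405,357),(499,353),(501,445),(408,447)],.014)
show("cradleblk",[(281,370),(376,369),(376,456),(283,458)],.015)
show("rect",[(100,391),(261,393),(262,487),(112,484)],.0225)
show("brk",[(110,335),(243,307)],.015);show("brky",[(110,335),(235,370),(243,307)],.015)
show("plateL",[(20,192),(754,179)],.010)
show("plateR",[(88,528),(705,523)],.010)
E
```

```text
spacer [0.5015 0.5065] edges mm [44.1 43.4 43. ] deg [  30.9  -56.6 -149.5]
bore [0.5005 0.5058] edges mm [] deg []
spigotblk [0.5442 0.4625] edges mm [50.2 49.3 53.7] deg [  39.9  -43.8 -140.1]
tip [0.5383 0.4627] edges mm [] deg []
conn [0.4418 0.4474] edges mm [26.7] deg [-34.7]
vialcap [0.3984 0.4052] edges mm [] deg []
wellblk [0.4839 0.4072] edges mm [49.1 52.  51. ] deg [  42.4  -45.9 -138.8]
cradleblk [0.4372 0.3592] edges mm [49.8 49.5 51.1] deg [  40.5  -50.7 -138.8]
rect [0.3862 0.3013] edges mm [82.9 53.7 81.2] deg [  39.1  -53.4 -141.4]
brk [0.3461 0.3489] edges mm [71.] deg [51.7]
brky [0.3588 0.3483] edges mm [65.5 33.8] deg [ 23.3 118.4]
plateL [0.3864 0.4685] edges mm [357.5] deg [40.9]
plateR [0.5102 0.3283] edges mm [358.8] deg [40.4]
```

```bash
python3 - <<'E'
from h import *
T=cur()
T=rows(T,pose([.3995,.4045,.25],40),5)
T=rows(T,pose([.3995,.4045,.197],40),5)
T=rows(T,pose([.3995,.4045,.262],40),3)
T=rows(T,pose([.484,.4075,.262],40.5),5)
T=rows(T,pose([.484,.4075,.202],40.5),5)
E
```

```text
5 x [ 5.5 -7.  14.2] |d| 16.8 w [ 0.0001 -0.0001 -0.    ]
5 x [-0.   0.  10.6] |d| 10.6 w [0. 0. 0.]
3 x [ -0.    0.  -21.7] |d| 21.7 w [0. 0. 0.]
5 x [-10.4  13.3   0. ] |d| 16.9 w [ 0.      0.     -0.0017]
5 x [-0.  0. 12.] |d| 12.0 w [ 0.  0. -0.]
```

>>> send_rows(
  plan=[
    {"x": 5.5, "y": -7, "z": 14.2, "wx": 0, "wy": 0, "wz": 0, "grip": 60},
    {"x": 5.5, "y": -7, "z": 14.2, "wx": 0, "wy": 0, "wz": 0, "grip": 60},
    {"x": 5.5, "y": -7, "z": 14.2, "wx": 0, "wy": 0, "wz": 0, "grip": 60},
    {"x": 5.5, "y": -7, "z": 14.2, "wx": 0, "wy": 0, "wz": 0, "grip": 60},
    {"x": 5.5, "y": -7, "z": 14.2, "wx": 0, "wy": 0, "wz": 0, "grip": 60},
  ],
)

```text
clock: 1.75
ee_pos: [0.3986, 0.4046, 0.2498]
eef_rot: [0.0, 0.422, 0.907, 0.001]
contact_force: [0.3, 0.2, 0.1]
finger_gap: 0.0512
```

>>> send_rows(
  plan=[
    {"x": 0, "y": 0, "z": 10.6, "wx": 0, "wy": 0, "wz": 0, "grip": 60},
    {"x": 0, "y": 0, "z": 10.6, "wx": 0, "wy": 0, "wz": 0, "grip": 60},
    {"x": 0, "y": 0, "z": 10.6, "wx": 0, "wy": 0, "wz": 0, "grip": 60},
    {"x": 0, "y": 0, "z": 10.6, "wx": 0, "wy": 0, "wz": 0, "grip": 60},
    {"x": 0, "y": 0, "z": 10.6, "wx": 0, "wy": 0, "wz": 0, "grip": 60},
  ],
)

```text
clock: 2.17
ee_pos: [0.4004, 0.4039, 0.196]
eef_rot: [0.0, 0.423, 0.906, 0.0]
contact_force: [0.3, -0.6, -0.4]
finger_gap: 0.0511
```

>>> send_rows(
  plan=[
    {"x": 0, "y": 0, "z": 0, "wx": 0, "wy": 0, "wz": 0, "grip": 60},
    {"x": 0, "y": 0, "z": 0, "wx": 0, "wy": 0, "wz": 0, "grip": 60},
    {"x": 0, "y": 0, "z": 0, "wx": 0, "wy": 0, "wz": 0, "grip": 15},
    {"x": 0, "y": 0, "z": 0, "wx": 0, "wy": 0, "wz": 0, "grip": 15},
    {"x": 0, "y": 0, "z": 0, "wx": 0, "wy": 0, "wz": 0, "grip": 15},
  ],
)

```text
clock: 2.58
ee_pos: [0.4004, 0.4039, 0.1976]
eef_rot: [0.0, 0.423, 0.906, 0.001]
contact_force: [-0.7, 0.1, 0.0]
finger_gap: 0.0229
```

>>> send_rows(
  plan=[
    {"x": 0, "y": 0, "z": 0, "wx": 0, "wy": 0, "wz": 0, "grip": 15},
    {"x": 0, "y": 0, "z": 0, "wx": 0, "wy": 0, "wz": 0, "grip": 15},
    {"x": 0, "y": 0, "z": 0, "wx": 0, "wy": 0, "wz": 0, "grip": 15},
    {"x": 0, "y": 0, "z": 0, "wx": 0, "wy": 0, "wz": 0, "grip": 15},
  ],
)

```text
clock: 2.92
ee_pos: [0.4003, 0.4039, 0.1975]
eef_rot: [0.0, 0.423, 0.906, 0.001]
contact_force: [0.9, 0.3, 5.7]
finger_gap: 0.0226
```

>>> send_rows(
  plan=[
    {"x": 0, "y": 0, "z": -21.7, "wx": 0, "wy": 0, "wz": 0, "grip": 15},
    {"x": 0, "y": 0, "z": -21.7, "wx": 0, "wy": 0, "wz": 0, "grip": 15},
    {"x": 0, "y": 0, "z": -21.7, "wx": 0, "wy": 0, "wz": 0, "grip": 15},
    {"x": 0, "y": 0, "z": 0, "wx": 0, "wy": 0, "wz": 0, "grip": 15},
  ],
)

```text
clock: 3.25
ee_pos: [0.4007, 0.4045, 0.2655]
eef_rot: [0.001, 0.423, 0.906, 0.003]
contact_force: [0.4, 0.3, 0.9]
finger_gap: 0.0225
```

```bash
python3 - <<'E'
from h import *
s=state();print(s["clock"],s["ee_pos"],s["finger_gap"])
im=snapshot("wrist")[:,:,::-1]
cv2.imwrite("pics/w2.png",cv2.resize(im[60:384,80:440],None,fx=1.7,fy=1.7,interpolation=cv2.INTER_CUBIC))
E
```

```text
3.25 [0.40071803 0.40445013 0.26552818] 0.022463803357523383
```

View pics/w2.png

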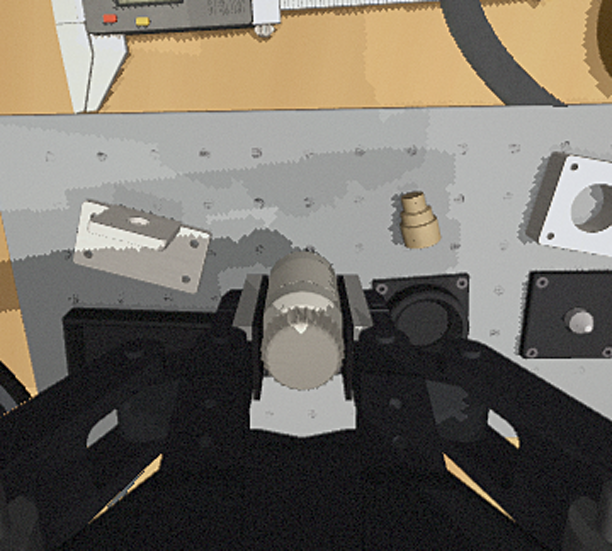

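Viewed 7: the vial is held upright between the pads. Now to the well.

>>> send_rows(
  plan=[
    {"x": -10.4, "y": 13.3, "z": 0, "wx": 0, "wy": 0, "wz": 0, "grip": 15},
    {"x": -10.4, "y": 13.3, "z": 0, "wx": 0, "wy": 0, "wz": 0, "grip": 15},
    {"x": -10.4, "y": 13.3, "z": 0, "wx": 0, "wy": 0, "wz": 0, "grip": 15},
    {"x": -10.4, "y": 13.3, "z": 0, "wx": 0, "wy": 0, "wz": 0, "grip": 15},
    {"x": -10.4, "y": 13.3, "z": 0, "wx": 0, "wy": 0, "wz": 0, "grip": 15},
  ],
)

```text
clock: 3.72
ee_pos: [0.4846, 0.4061, 0.26]
eef_rot: [-0.001, 0.423, 0.906, -0.001]
contact_force: [-0.8, -0.6, -0.5]
finger_gap: 0.0226
```

>>> send_rows(
  plan=[
    {"x": 0, "y": 0, "z": 15, "wx": 0, "wy": 0, "wz": 0, "grip": 15},
    {"x": 0, "y": 0, "z": 10, "wx": 0, "wy": 0, "wz": 0, "grip": 15},
    {"x": 0, "y": 0, "z": 0, "wx": 0, "wy": 0, "wz": 0, "grip": 15},
    {"x": 0, "y": 0, "z": 0, "wx": 0, "wy": 0, "wz": 0, "grip": 15},
  ],
)

```text
clock: 4.05
ee_pos: [0.4834, 0.4061, 0.235]
eef_rot: [-0.001, 0.423, 0.906, -0.002]
contact_force: [-0.5, -1.3, -0.8]
finger_gap: 0.023
```

```bash
python3 - <<'E'
from h import *
s=state();print(s["clock"],s["ee_pos"],s["finger_gap"]); np.save("s3.npy",s,allow_pickle=True)
im=snapshot("wrist")[:,:,::-1];si=snapshot("side")[:,:,::-1]; sc=snapshot("scene")[:,:,::-1]
f=lambda i:cv2.resize(i,(400,400),interpolation=cv2.INTER_CUBIC)
cv2.imwrite("pics/w3.png",np.hstack([f(si[160:310,225:375]),f(sc[130:250,190:310])]))
E
```

```text
4.05 [0.48344857 0.40608049 0.23497631] 0.022966483583203193
```

View pics/w3.png

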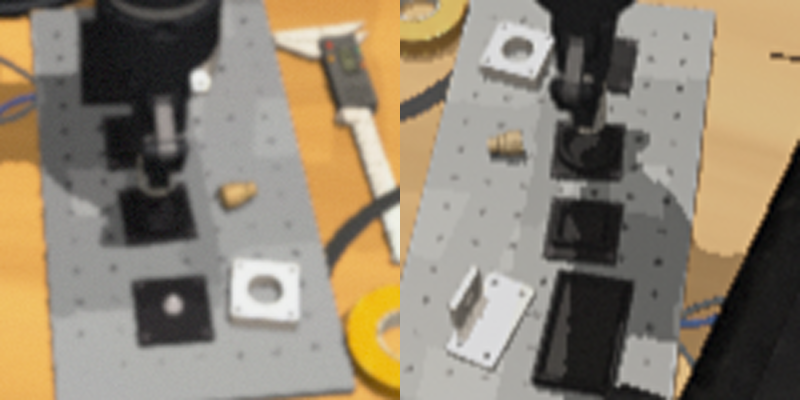

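Viewed 8: the vial hangs over the well in both views. Lowering and releasing.

>>> send_rows(
  plan=[
    {"x": 0.5, "y": 1.4, "z": 8, "wx": 0, "wy": 0, "wz": 0, "grip": 15},
    {"x": 0, "y": 0, "z": 8, "wx": 0, "wy": 0, "wz": 0, "grip": 15},
    {"x": 0, "y": 0, "z": 8, "wx": 0, "wy": 0, "wz": 0, "grip": 15},
    {"x": 0, "y": 0, "z": 5, "wx": 0, "wy": 0, "wz": 0, "grip": 15},
    {"x": 0, "y": 0, "z": 4, "wx": 0, "wy": 0, "wz": 0, "grip": 15},
  ],
)

```text
clock: 4.62
ee_pos: [0.4848, 0.4076, 0.2026]
eef_rot: [-0.0, 0.423, 0.906, -0.001]
contact_force: [-0.7, -0.5, -0.3]
finger_gap: 0.0226
```

>>> send_rows(
  plan=[
    {"x": 0, "y": 0, "z": 0, "wx": 0, "wy": 0, "wz": 0, "grip": 15},
    {"x": 0, "y": 0, "z": 0, "wx": 0, "wy": 0, "wz": 0, "grip": 15},
  ],
)

```text
clock: 4.78
ee_pos: [0.4851, 0.4077, 0.2035]
eef_rot: [-0.0, 0.423, 0.906, -0.0]
contact_force: [-0.6, -0.7, 0.0]
finger_gap: 0.023
```

>>> send_rows(
  plan=[
    {"x": 0, "y": 0, "z": 1.5, "wx": 0, "wy": 0, "wz": 0, "grip": 15},
    {"x": 0, "y": 0, "z": 0, "wx": 0, "wy": 0, "wz": 0, "grip": 48},
    {"x": 0, "y": 0, "z": 0, "wx": 0, "wy": 0, "wz": 0, "grip": 48},
    {"x": 0, "y": 0, "z": 0, "wx": 0, "wy": 0, "wz": 0, "grip": 48},
  ],
)

```text
clock: 5.12
ee_pos: [0.4853, 0.4078, 0.2027]
eef_rot: [0.0, 0.423, 0.906, 0.0]
contact_force: [-0.4, -0.5, -0.5]
finger_gap: 0.0412
```

>>> send_rows(
  plan=[
    {"x": 0, "y": 0, "z": -12, "wx": 0, "wy": 0, "wz": 0, "grip": 48},
    {"x": 0, "y": 0, "z": -22, "wx": 0, "wy": 0, "wz": 0, "grip": 48},
    {"x": 0, "y": 0, "z": -24, "wx": 0, "wy": 0, "wz": 0, "grip": 48},
    {"x": 0, "y": 0, "z": -10, "wx": 0, "wy": 0, "wz": 0, "grip": 48},
    {"x": 0, "y": 0, "z": 0, "wx": 0, "wy": 0, "wz": 0, "grip": 48},
  ],
)

```text
clock: 5.53
ee_pos: [0.4858, 0.4083, 0.2741]
eef_rot: [0.002, 0.423, 0.906, 0.003]
contact_force: [0.3, 0.4, -0.3]
finger_gap: 0.0411
```

```bash
python3 - <<'E'
from h import *
T=cur();print(T[:3,3],state()["finger_gap"])
T=rows(T,pose([.4415,.447,.235],56),5)
T=rows(T,pose([.4415,.447,.1915],56),5)
E
```

```text
[0.48581653 0.40831384 0.27414067] 0.04110927342541139
5 x [11.8 -0.6  7.8] |d| 14.2 w [ 0.0015  0.0002 -0.0561]
5 x [-0.  -0.   8.7] |d| 8.7 w [0. 0. 0.]
```

>>> send_rows(
  plan=[
    {"x": 11.8, "y": -0.6, "z": 7.8, "wx": 0, "wy": 0, "wz": -0.056, "grip": 48},
    {"x": 11.8, "y": -0.6, "z": 7.8, "wx": 0, "wy": 0, "wz": -0.056, "grip": 48},
    {"x": 11.8, "y": -0.6, "z": 7.8, "wx": 0, "wy": 0, "wz": -0.056, "grip": 48},
    {"x": 11.8, "y": -0.6, "z": 7.8, "wx": 0, "wy": 0, "wz": -0.056, "grip": 48},
    {"x": 11.8, "y": -0.6, "z": 7.8, "wx": 0, "wy": 0, "wz": -0.056, "grip": 48},
  ],
)

```text
clock: 5.95
ee_pos: [0.4398, 0.4462, 0.2299]
eef_rot: [-0.0, 0.291, 0.957, -0.001]
contact_force: [-0.7, -0.3, 0.5]
finger_gap: 0.0412
```

>>> send_rows(
  plan=[
    {"x": 0, "y": 0, "z": 0, "wx": 0, "wy": 0, "wz": 0, "grip": 48},
    {"x": 0, "y": 0, "z": 0, "wx": 0, "wy": 0, "wz": 0, "grip": 48},
  ],
)

```text
clock: 6.12
ee_pos: [0.44, 0.4461, 0.2302]
eef_rot: [-0.0, 0.293, 0.956, -0.001]
contact_force: [0.4, -0.1, -0.4]
finger_gap: 0.0414
```

```bash
python3 - <<'E'
from h import *
s=state();print(s["clock"],s["ee_pos"]);T=cur();print(np.degrees(np.arctan2(T[1,1],T[0,1])))
im=snapshot("wrist")[:,:,::-1];np.save("s4.npy",s,allow_pickle=True)
cv2.imwrite("pics/w4.png",cv2.resize(im[90:290,130:390],None,fx=2.5,fy=2.5,interpolation=cv2.INTER_CUBIC))
p=s["ee_pos"]
c=get_calibration("wrist");K=c["camera_matrix"];tc=np.linalg.inv(c["tool_from_camera"])
q=tc@[0,0,p[2]-.019,1];uv=K@q[:3];uv=uv[:2]/uv[2];print("axis px in crop",(uv-[130,90]+.5)*2.5-.5)
E
```

```text
6.1167 [0.4399803 0.4460591 0.2302273]
55.96398236734623
axis px in crop [317.51033532 304.06270681]
```

View pics/w4.png

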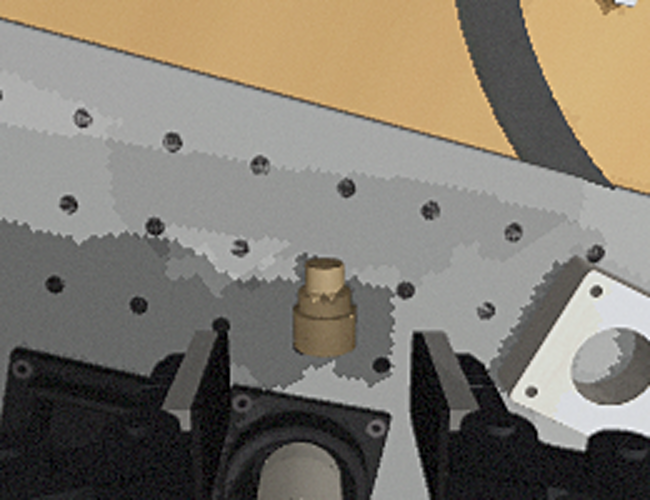

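Viewed 9: the connector is square to the fingers, about 2 mm towards +y (325 against 317.5). The vial is standing in the well.

>>> send_rows(
  plan=[
    {"x": -0.5, "y": 2, "z": 9, "wx": 0, "wy": 0, "wz": 0, "grip": 48},
    {"x": 0, "y": 0, "z": 10, "wx": 0, "wy": 0, "wz": 0, "grip": 48},
    {"x": 0, "y": 0, "z": 10, "wx": 0, "wy": 0, "wz": 0, "grip": 48},
    {"x": 0, "y": 0, "z": 9, "wx": 0, "wy": 0, "wz": 0, "grip": 48},
    {"x": 0, "y": 0, "z": 0, "wx": 0, "wy": 0, "wz": 0, "grip": 48},
  ],
)

```text
clock: 6.58
ee_pos: [0.4416, 0.4467, 0.1905]
eef_rot: [-0.001, 0.293, 0.956, -0.002]
contact_force: [-0.9, -0.4, 0.0]
finger_gap: 0.0408
```

>>> send_rows(
  plan=[
    {"x": 0, "y": 0, "z": 0, "wx": 0, "wy": 0, "wz": 0, "grip": 8},
    {"x": 0, "y": 0, "z": 0, "wx": 0, "wy": 0, "wz": 0, "grip": 8},
    {"x": 0, "y": 0, "z": 0, "wx": 0, "wy": 0, "wz": 0, "grip": 8},
    {"x": 0, "y": 0, "z": 0, "wx": 0, "wy": 0, "wz": 0, "grip": 8},
    {"x": 0, "y": 0, "z": 0, "wx": 0, "wy": 0, "wz": 0, "grip": 8},
  ],
)

```text
clock: 7.0
ee_pos: [0.4421, 0.4477, 0.1937]
eef_rot: [0.0, 0.293, 0.956, 0.0]
contact_force: [-0.2, -0.8, -0.1]
finger_gap: 0.015
```

>>> send_rows(
  plan=[
    {"x": 0, "y": 0, "z": 0, "wx": 0, "wy": 0, "wz": 0, "grip": 8},
    {"x": 0, "y": 0, "z": -20, "wx": 0, "wy": 0, "wz": 0, "grip": 8},
    {"x": 0, "y": 0, "z": -25, "wx": 0, "wy": 0, "wz": 0, "grip": 8},
    {"x": 0, "y": 0, "z": -20, "wx": 0, "wy": 0, "wz": 0, "grip": 8},
    {"x": 0, "y": 0, "z": 0, "wx": 0, "wy": 0, "wz": 0, "grip": 8},
  ],
)

```text
clock: 7.42
ee_pos: [0.4429, 0.4485, 0.2629]
eef_rot: [0.002, 0.293, 0.956, 0.004]
contact_force: [1.9, 0.0, -0.6]
finger_gap: 0.0149
```

```bash
python3 - <<'E'
from h import *
s=state();print(s["clock"],s["ee_pos"],s["finger_gap"])
T=cur()
im=snapshot("wrist")[:,:,::-1]
cv2.imwrite("pics/w5.png",cv2.resize(im[120:320,130:390],None,fx=2,fy=2,interpolation=cv2.INTER_CUBIC))
T=rows(T,pose([.437,.3585,.26],40.5),5)
E
```

```text
7.4167 [0.4429499  0.44853868 0.26286737] 0.014870002179059668
5 x [-10.7 -14.6   0.5] |d| 18.1 w [0.0018 0.0001 0.054 ]
```

View pics/w5.png

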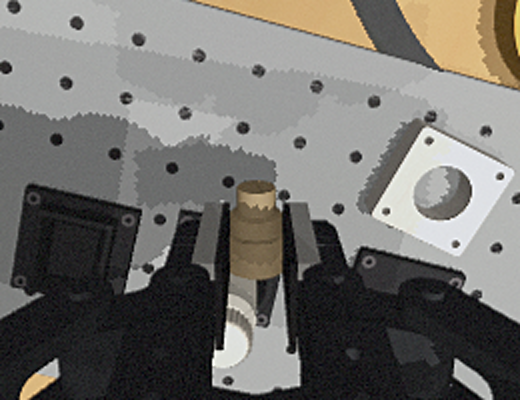

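Viewed 10: the connector is held square between the pads (gap 15 mm). Moving to the cradle.

>>> send_rows(
  plan=[
    {"x": -10.7, "y": -14.6, "z": 0.5, "wx": 0, "wy": 0, "wz": 0.054, "grip": 8},
    {"x": -10.7, "y": -14.6, "z": 0.5, "wx": 0, "wy": 0, "wz": 0.054, "grip": 8},
    {"x": -10.7, "y": -14.6, "z": 0.5, "wx": 0, "wy": 0, "wz": 0.054, "grip": 8},
    {"x": -10.7, "y": -14.6, "z": 0.5, "wx": 0, "wy": 0, "wz": 0.054, "grip": 8},
    {"x": -10.7, "y": -14.6, "z": 0.5, "wx": 0, "wy": 0, "wz": 0.054, "grip": 8},
  ],
)

```text
clock: 7.88
ee_pos: [0.4353, 0.3564, 0.2544]
eef_rot: [-0.001, 0.42, 0.908, -0.001]
contact_force: [0.4, -0.7, -0.0]
finger_gap: 0.015
```

>>> send_rows(
  plan=[
    {"x": 0, "y": 0, "z": 15, "wx": 0, "wy": 0, "wz": 0, "grip": 8},
    {"x": 0, "y": 0, "z": 12, "wx": 0, "wy": 0, "wz": 0, "grip": 8},
    {"x": 0, "y": 0, "z": 0, "wx": 0, "wy": 0, "wz": 0, "grip": 8},
    {"x": 0, "y": 0, "z": 0, "wx": 0, "wy": 0, "wz": 0, "grip": 8},
  ],
)

```text
clock: 8.22
ee_pos: [0.4354, 0.3572, 0.2275]
eef_rot: [-0.001, 0.419, 0.908, -0.001]
contact_force: [-0.0, -0.0, -1.1]
finger_gap: 0.0153
```

```bash
python3 - <<'E'
from h import *
s=state();print(s["clock"],s["ee_pos"],s["finger_gap"])
T=cur();print(np.degrees(np.arctan2(T[1,1],T[0,1])))
im=snapshot("wrist")[:,:,::-1];si=snapshot("side")[:,:,::-1]
f=lambda i:cv2.resize(i,(400,400),interpolation=cv2.INTER_CUBIC)
cv2.imwrite("pics/w6.png",np.hstack([f(im[100:300,160:360]),f(si[150:270,230:350])]))
c=get_calibration("wrist");K=c["camera_matrix"];tc=np.linalg.inv(c["tool_from_camera"])
def px(t):
    q=tc@np.r_[t,1];uv=K@q[:3];return ((uv[:2]/uv[2]-[160,100]+.5)*2-.5).round()
h=s["ee_pos"][2]-.1937+.010
for x in(-.012,0,.012):print("conn axis x",x,px([x,0,s["ee_pos"][2]-h-.009]))
cr=T[:3,:3].T@(np.array([.437,.3585,.0225])-s["ee_pos"]);print("cradle rim centre",cr.round(4),px(cr))
E
```

```text
8.2167 [0.43537427 0.35719151 0.22754081] 0.015348182276281184
40.509946009018535
conn axis x -0.012 [193. 306.]
conn axis x 0 [193. 269.]
conn axis x 0.012 [193. 230.]
cradle rim centre [-1.00e-04  2.70e-03  2.05e-01] [202. 230.]
```

View pics/w6.png

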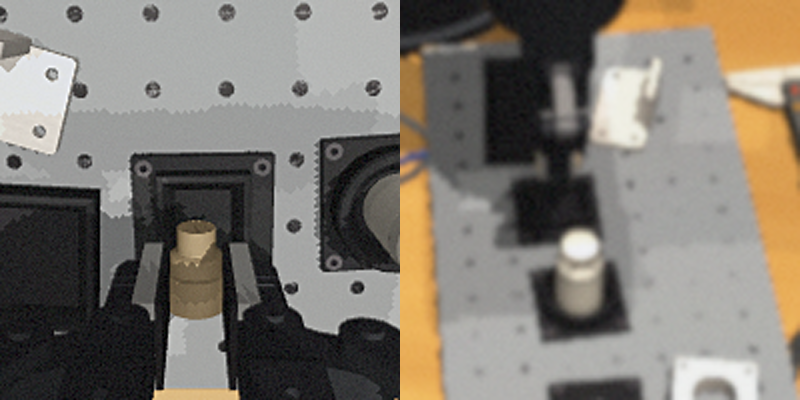

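```bash
python3 - <<'E'
from h import *
s=state()
s["ee_pos"]=s["ee_pos"]
for p in((133,155),(273,153)):
    u,v=(np.array(p)+.5)/2-.5+[160,100];w=np.r_[ray("wrist",u,v,.015,s),.015];print((RT(s).inv().apply(w-s["ee_pos"])*1e3).round(1))
# connector ends (small end top edge, big end bottom edge) at axis height
z=s["ee_pos"][2]-.1937+.019
for p,dz in(((196,222),.006),((196,318),.0)):
    u,v=(np.array(p)+.5)/2-.5+[160,100];w=np.r_[ray("wrist",u,v,z+dz,s),z+dz];print((RT(s).inv().apply(w-s["ee_pos"])*1e3).round(1))
E
```

```text
[ 24.4 -21.  213.8]
[ 25.1  27.5 213.8]
[ 16.9   0.8 168.7]
[-16.    0.8 174.7]
```

Viewed 11: the cradle is centred about 2.5 mm towards tool +y from the connector, and the x offset is about 0.

>>> send_rows(
  plan=[
    {"x": 0, "y": 2.5, "z": 6, "wx": 0, "wy": 0, "wz": 0, "grip": 8},
    {"x": 0, "y": 0, "z": 6, "wx": 0, "wy": 0, "wz": 0, "grip": 8},
    {"x": 0, "y": 0, "z": 6, "wx": 0, "wy": 0, "wz": 0, "grip": 8},
    {"x": 0, "y": 0, "z": 5, "wx": 0, "wy": 0, "wz": 0, "grip": 8},
    {"x": 0, "y": 0, "z": 4, "wx": 0, "wy": 0, "wz": 0, "grip": 8},
  ],
)

```text
clock: 8.73
ee_pos: [0.4375, 0.3591, 0.2009]
eef_rot: [-0.0, 0.419, 0.908, -0.0]
contact_force: [0.4, -0.3, 0.3]
finger_gap: 0.0148
```

>>> send_rows(
  plan=[
    {"x": 0, "y": 0, "z": 1, "wx": 0, "wy": 0, "wz": 0, "grip": 8},
    {"x": 0, "y": 0, "z": 0, "wx": 0, "wy": 0, "wz": 0, "grip": 8},
    {"x": 0, "y": 0, "z": 0, "wx": 0, "wy": 0, "wz": 0, "grip": 8},
  ],
)

```text
clock: 8.98
ee_pos: [0.4377, 0.3591, 0.2008]
eef_rot: [-0.0, 0.419, 0.908, -0.0]
contact_force: [-0.5, 0.7, 0.2]
finger_gap: 0.015
```

>>> send_rows(
  plan=[
    {"x": 0, "y": 0, "z": 1.5, "wx": 0, "wy": 0, "wz": 0, "grip": 8},
    {"x": 0, "y": 0, "z": 0, "wx": 0, "wy": 0, "wz": 0, "grip": 8},
    {"x": 0, "y": 0, "z": 0, "wx": 0, "wy": 0, "wz": 0, "grip": 36},
    {"x": 0, "y": 0, "z": 0, "wx": 0, "wy": 0, "wz": 0, "grip": 36},
    {"x": 0, "y": 0, "z": 0, "wx": 0, "wy": 0, "wz": 0, "grip": 36},
  ],
)

```text
clock: 9.4
ee_pos: [0.4377, 0.3593, 0.1995]
eef_rot: [-0.0, 0.419, 0.908, 0.0]
contact_force: [-0.5, 0.3, 0.6]
finger_gap: 0.0305
```

>>> send_rows(
  plan=[
    {"x": 0, "y": 0, "z": -12, "wx": 0, "wy": 0, "wz": 0, "grip": 36},
    {"x": 0, "y": 0, "z": -20, "wx": 0, "wy": 0, "wz": 0, "grip": 60},
    {"x": 0, "y": 0, "z": -20, "wx": 0, "wy": 0, "wz": 0, "grip": 60},
    {"x": 0, "y": 0, "z": -12, "wx": 0, "wy": 0, "wz": 0, "grip": 60},
    {"x": 0, "y": 0, "z": 0, "wx": 0, "wy": 0, "wz": 0, "grip": 60},
  ],
)

```text
clock: 9.82
ee_pos: [0.4383, 0.3598, 0.2662]
eef_rot: [0.001, 0.419, 0.908, 0.003]
contact_force: [0.8, 0.9, 0.1]
finger_gap: 0.0515
```

```bash
python3 - <<'E'
from h import *
T=cur();print(T[:3,3],state()["finger_gap"])
T=rows(T,pose([.3398,.3636,.25],24),8)
E
```

```text
[0.43831813 0.35982702 0.26616938] 0.05150026279267039
8 x [  7.2 -10.1   2. ] |d| 12.5 w [ 0.0008 -0.0001  0.036 ]
```

>>> send_rows(
  plan=[
    {"x": 11.5, "y": -16, "z": 3.2, "wx": 0, "wy": 0, "wz": 0.058, "grip": 60},
    {"x": 11.5, "y": -16, "z": 3.2, "wx": 0, "wy": 0, "wz": 0.058, "grip": 60},
    {"x": 11.5, "y": -16, "z": 3.2, "wx": 0, "wy": 0, "wz": 0.058, "grip": 60},
    {"x": 11.5, "y": -16, "z": 3.2, "wx": 0, "wy": 0, "wz": 0.058, "grip": 60},
    {"x": 11.5, "y": -16, "z": 3.2, "wx": 0, "wy": 0, "wz": 0.058, "grip": 60},
  ],
)

```text
clock: 10.23
ee_pos: [0.3383, 0.3619, 0.2463]
eef_rot: [-0.0, 0.547, 0.837, -0.001]
contact_force: [0.2, -0.2, 0.2]
finger_gap: 0.0512
```

>>> send_rows(
  plan=[
    {"x": 0, "y": 0, "z": 0, "wx": 0, "wy": 0, "wz": 0, "grip": 60},
    {"x": 0, "y": 0, "z": 0, "wx": 0, "wy": 0, "wz": 0, "grip": 60},
  ],
)

```text
clock: 10.4
ee_pos: [0.3388, 0.3623, 0.2467]
eef_rot: [-0.0, 0.544, 0.839, -0.001]
contact_force: [1.1, 0.1, 0.2]
finger_gap: 0.0511
```

```bash
python3 - <<'E'
from h import *
s=state();print(s["clock"],s["ee_pos"]);T=cur();print(np.degrees(np.arctan2(T[1,1],T[0,1])))
im=snapshot("wrist")[:,:,::-1];np.save("s7.npy",s,allow_pickle=True)
cv2.imwrite("pics/w7.png",cv2.resize(im[80:300,130:390],None,fx=2.5,fy=2.5,interpolation=cv2.INTER_CUBIC))
c=get_calibration("wrist");K=c["camera_matrix"];tc=np.linalg.inv(c["tool_from_camera"])
for x in(-.0025,.0025):
  for y in(-.017,.017):
    q=tc@[x,y,s["ee_pos"][2]-.044,1];uv=K@q[:3];print(((uv[:2]/uv[2]-[130,80]+.5)*2.5-.5).round())
E
```

```text
10.4 [0.33881313 0.36230418 0.24667553]
24.03058317863811
[255. 351.]
[379. 350.]
[254. 333.]
[380. 333.]
```

View pics/w7.png

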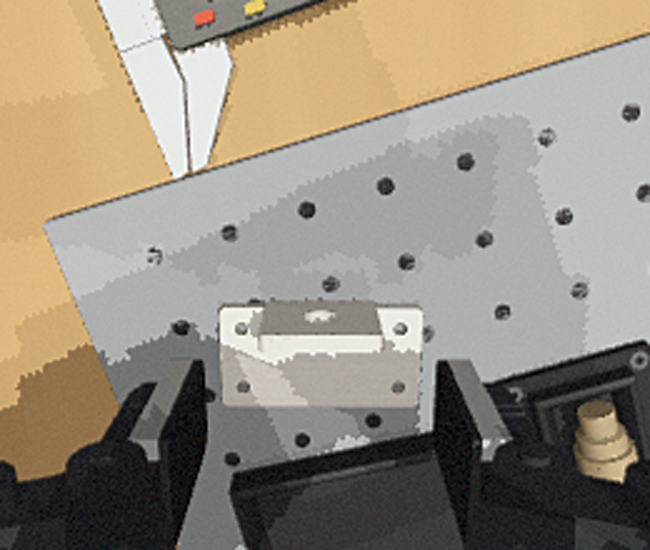

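Viewed 12: the flange top (258–383, 335–352) matches the prediction within 1 mm. The connector is in the cradle. Gripping the flange.

>>> send_rows(
  plan=[
    {"x": 0, "y": 0.8, "z": 13, "wx": 0, "wy": 0, "wz": 0, "grip": 60},
    {"x": 0, "y": 0, "z": 13, "wx": 0, "wy": 0, "wz": 0, "grip": 60},
    {"x": 0, "y": 0, "z": 13, "wx": 0, "wy": 0, "wz": 0, "grip": 60},
    {"x": 0, "y": 0, "z": 13, "wx": 0, "wy": 0, "wz": 0, "grip": 60},
    {"x": 0, "y": 0, "z": 0, "wx": 0, "wy": 0, "wz": 0, "grip": 60},
  ],
)

```text
clock: 10.87
ee_pos: [0.3408, 0.3621, 0.1933]
eef_rot: [-0.0, 0.546, 0.838, -0.002]
contact_force: [-1.1, -0.5, 0.2]
finger_gap: 0.0515
```

>>> send_rows(
  plan=[
    {"x": 0, "y": 0, "z": 0, "wx": 0, "wy": 0, "wz": 0, "grip": 28},
    {"x": 0, "y": 0, "z": 0, "wx": 0, "wy": 0, "wz": 0, "grip": 28},
    {"x": 0, "y": 0, "z": 0, "wx": 0, "wy": 0, "wz": 0, "grip": 28},
    {"x": 0, "y": 0, "z": 0, "wx": 0, "wy": 0, "wz": 0, "grip": 28},
    {"x": 0, "y": 0, "z": 0, "wx": 0, "wy": 0, "wz": 0, "grip": 28},
  ],
)

```text
clock: 11.28
ee_pos: [0.3404, 0.3627, 0.1958]
eef_rot: [0.0, 0.545, 0.838, 0.001]
contact_force: [-0.7, -0.1, 0.2]
finger_gap: 0.0321
```

>>> send_rows(
  plan=[
    {"x": 0, "y": 0, "z": -8, "wx": 0, "wy": 0, "wz": 0, "grip": 28},
    {"x": 0, "y": 0, "z": -16, "wx": 0, "wy": 0, "wz": 0, "grip": 28},
    {"x": 0, "y": 0, "z": -16, "wx": 0, "wy": 0, "wz": 0, "grip": 28},
    {"x": 0, "y": 0, "z": -10, "wx": 0, "wy": 0, "wz": 0, "grip": 28},
    {"x": 0, "y": 0, "z": 0, "wx": 0, "wy": 0, "wz": 0, "grip": 28},
  ],
)

```text
clock: 11.7
ee_pos: [0.3408, 0.3632, 0.2478]
eef_rot: [0.001, 0.545, 0.838, 0.003]
contact_force: [0.7, 0.5, -1.1]
finger_gap: 0.0322
```

```bash
python3 - <<'E'
from h import *
s=state();T=cur();print(s["clock"],T[:3,3],s["finger_gap"],s["wrist_torque"])
a=np.radians(40.5); fl=np.array([.3865,.3008])+.0165*np.array([-np.sin(a),np.cos(a)]);print(fl)
T=rows(T,pose([*fl,T[2,3]],40.5),5)
E
```

```text
11.7 [0.3407631  0.36322403 0.24784427] 0.03219071139287527 [-0.01754378  0.01113605  0.01099411]
[0.37578411 0.3133467 ]
5 x [-12.2   1.   -0. ] |d| 12.2 w [ 0.0011 -0.0003 -0.0579]
```

>>> send_rows(
  plan=[
    {"x": -12.2, "y": 1, "z": 0, "wx": 0, "wy": 0, "wz": -0.058, "grip": 28},
    {"x": -12.2, "y": 1, "z": 0, "wx": 0, "wy": 0, "wz": -0.058, "grip": 28},
    {"x": -12.2, "y": 1, "z": 0, "wx": 0, "wy": 0, "wz": -0.058, "grip": 28},
    {"x": -12.2, "y": 1, "z": 0, "wx": 0, "wy": 0, "wz": -0.058, "grip": 28},
    {"x": -12.2, "y": 1, "z": 0, "wx": 0, "wy": 0, "wz": -0.058, "grip": 28},
  ],
)

```text
clock: 12.12
ee_pos: [0.3754, 0.3121, 0.2448]
eef_rot: [-0.0, 0.417, 0.909, -0.001]
contact_force: [-0.3, 0.8, 0.2]
finger_gap: 0.0321
```

>>> send_rows(
  plan=[
    {"x": 0, "y": 0, "z": 13, "wx": 0, "wy": 0, "wz": 0, "grip": 28},
    {"x": 0, "y": 0, "z": 10, "wx": 0, "wy": 0, "wz": 0, "grip": 28},
    {"x": 0, "y": 0, "z": 0, "wx": 0, "wy": 0, "wz": 0, "grip": 28},
    {"x": 0, "y": 0, "z": 0, "wx": 0, "wy": 0, "wz": 0, "grip": 28},
  ],
)

```text
clock: 12.45
ee_pos: [0.3752, 0.3126, 0.2217]
eef_rot: [-0.0, 0.419, 0.908, -0.001]
contact_force: [-0.7, 1.4, -0.1]
finger_gap: 0.0319
```

```bash
python3 - <<'E'
from h import *
s=state();T=cur();print(s["clock"],T[:3,3],s["finger_gap"],np.degrees(np.arctan2(T[1,1],T[0,1])))
im=snapshot("wrist")[:,:,::-1]; sc=snapshot("scene")[:,:,::-1]
f=lambda i:cv2.resize(i,(400,400),interpolation=cv2.INTER_CUBIC)
cv2.imwrite("pics/w8.png",np.hstack([f(im[100:300,160:360]),f(sc[170:280,180:290])]))
c=get_calibration("wrist");K=c["camera_matrix"];tc=np.linalg.inv(c["tool_from_camera"])
def px(w):
    t=T[:3,:3].T@(np.array(w)-s["ee_pos"]);q=tc@np.r_[t,1];uv=K@q[:3];return ((uv[:2]/uv[2]-[160,100]+.5)*2-.5).round()
Y=T[:2,1];X=-T[:2,0]
C=np.array([.3865,.3008])
print("nest outer far corners",[px([*(C-X*.026+Y*k),.0225]) for k in(-.041,.041)])
B=T[:2,3]+X*.0165;zb=s["ee_pos"][2]-.1958+.015
print("brk base corners",[px([*(B+X*i+Y*k),zb]) for i in(-.017,.017) for k in(-.032,.032)],"B-C",(B-C)@X,(B-C)@Y)
E
```

```text
12.45 [0.37519433 0.31258978 0.22172847] 0.03190417488056663 40.50199767425392
nest outer far corners [array([ 73., 209.]), array([322., 209.])]
brk base corners [array([ 88., 259.]), array([301., 259.]), array([ 94., 357.]), array([295., 357.])] B-C 0.00019249967740994975 -0.0009394868580091786
```

View pics/w8.png

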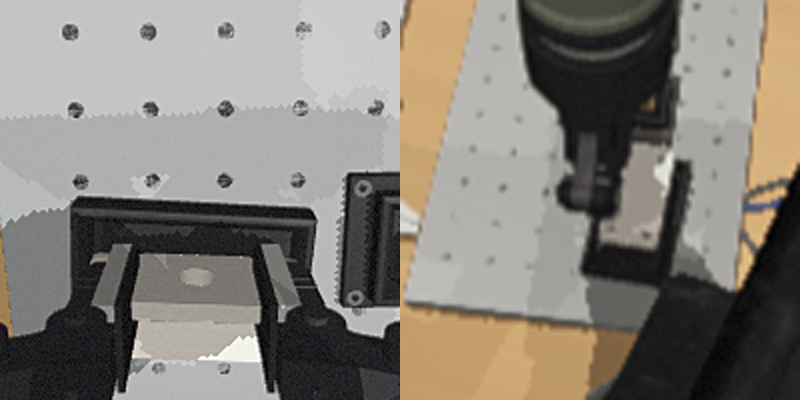

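Viewed 13: the bracket is held level over its pocket, and the nest is turned about 0.04 rad relative to my tool. I'll turn the tool and check with one enlarged crop.

>>> send_rows(
  plan=[
    {"x": 0, "y": 0, "z": 0, "wx": 0, "wy": 0, "wz": 0.04, "grip": 28},
    {"x": 0, "y": 0, "z": 0, "wx": 0, "wy": 0, "wz": 0, "grip": 28},
    {"x": 0, "y": 0, "z": 0, "wx": 0, "wy": 0, "wz": 0, "grip": 28},
  ],
)

```text
clock: 12.8
ee_pos: [0.3755, 0.313, 0.2228]
eef_rot: [0.0, 0.436, 0.9, 0.001]
contact_force: [0.2, 0.2, -0.3]
finger_gap: 0.0318
```

```bash
python3 - <<'E'
from h import *
s=state();T=cur();print(s["clock"],T[:3,3],s["finger_gap"],np.degrees(np.arctan2(T[1,1],T[0,1])))
im=snapshot("wrist")[:,:,::-1]
i=cv2.convertScaleAbs(im[185:265,185:335],alpha=1.6,beta=20)
cv2.imwrite("pics/w9.png",cv2.resize(i,None,fx=5,fy=5,interpolation=cv2.INTER_CUBIC))
c=get_calibration("wrist");K=c["camera_matrix"];tc=np.linalg.inv(c["tool_from_camera"])
def px(w):
    t=T[:3,:3].T@(np.array(w)-s["ee_pos"]);q=tc@np.r_[t,1];uv=K@q[:3];return ((uv[:2]/uv[2]-[185,185]+.5)*5-.5).round()
Y=T[:2,1];X=-T[:2,0]
zb=s["ee_pos"][2]-.1958+.015;B=T[:2,3]+X*.0165
print("outer top",[px([*(B-X*.026+Y*k),.0225]) for k in(-.041,.041)],"outer bottom",[px([*(B-X*.026+Y*k),.010]) for k in(-.041,.041)])
print("per mm X",px([*(B-X*.025),.0225])-px([*(B-X*.026),.0225]))
print("pocket rim",[px([*(B-X*.02325+Y*k),.0225]) for k in(-.03825,.03825)])
print("brk base top far corners",[px([*(B-X*.017+Y*k),zb]) for k in(-.032,.032)],"flange top",[px([*(B-X*d+Y*k),zb+.029]) for d in (.019,.014) for k in(-.017,.017)])
E
```

```text
12.8 [0.37547575 0.31301323 0.22283019] 0.031807921224720634 38.28589676412421
outer top [array([47., 98.]), array([668.,  97.])] outer bottom [array([67., 68.]), array([649.,  68.])]
per mm X [0. 7.]
pocket rim [array([ 70., 118.]), array([646., 117.])]
brk base top far corners [array([ 91., 223.]), array([623., 222.])] flange top [array([185., 328.]), array([528., 327.]), array([187., 372.]), array([526., 372.])]
```

View pics/w9.png

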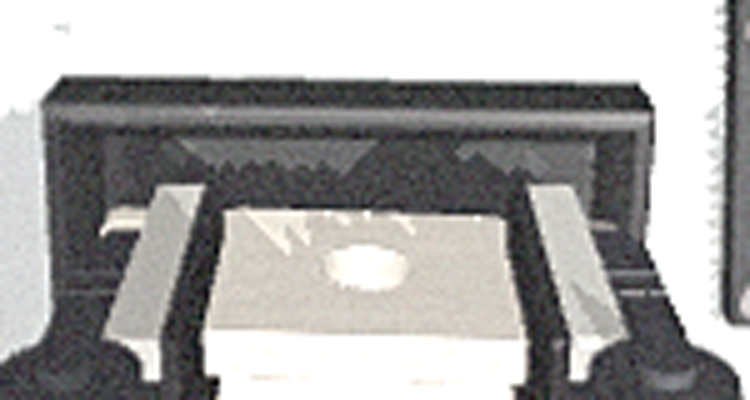

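Viewed 14: the nest's outer top edge runs (45,108)–(652,110) against a predicted (47,98)–(668,97). The nest therefore lies about 1.5 mm towards tool −x and 1.1 mm towards −y. The bracket itself is where predicted, so I'm correcting for the nest and lowering.

>>> send_rows(
  plan=[
    {"x": -1.5, "y": -1.1, "z": 4, "wx": 0, "wy": 0, "wz": 0, "grip": 28},
    {"x": 0, "y": 0, "z": 4, "wx": 0, "wy": 0, "wz": 0, "grip": 28},
    {"x": 0, "y": 0, "z": 4, "wx": 0, "wy": 0, "wz": 0, "grip": 28},
    {"x": 0, "y": 0, "z": 4, "wx": 0, "wy": 0, "wz": 0, "grip": 28},
    {"x": 0, "y": 0, "z": 3, "wx": 0, "wy": 0, "wz": 0, "grip": 28},
  ],
)

```text
clock: 13.27
ee_pos: [0.3754, 0.3109, 0.2026]
eef_rot: [-0.0, 0.437, 0.9, -0.0]
contact_force: [-0.4, -1.6, -1.1]
finger_gap: 0.032
```

>>> send_rows(
  plan=[
    {"x": 0, "y": 0, "z": 1, "wx": 0, "wy": 0, "wz": 0, "grip": 28},
    {"x": 0, "y": 0, "z": 0, "wx": 0, "wy": 0, "wz": 0, "grip": 28},
    {"x": 0, "y": 0, "z": 0, "wx": 0, "wy": 0, "wz": 0, "grip": 28},
  ],
)

```text
clock: 13.52
ee_pos: [0.3755, 0.311, 0.2022]
eef_rot: [-0.0, 0.437, 0.9, -0.0]
contact_force: [-0.3, 0.4, -0.7]
finger_gap: 0.0321
```

Free so far and about 1.5 mm above home. Setting it down, releasing and rising.

>>> send_rows(
  plan=[
    {"x": 0, "y": 0, "z": 1.3, "wx": 0, "wy": 0, "wz": 0, "grip": 28},
    {"x": 0, "y": 0, "z": 0, "wx": 0, "wy": 0, "wz": 0, "grip": 28},
    {"x": 0, "y": 0, "z": 0, "wx": 0, "wy": 0, "wz": 0, "grip": 52},
    {"x": 0, "y": 0, "z": 0, "wx": 0, "wy": 0, "wz": 0, "grip": 52},
    {"x": 0, "y": 0, "z": 0, "wx": 0, "wy": 0, "wz": 0, "grip": 52},
  ],
)

```text
clock: 13.93
ee_pos: [0.3756, 0.311, 0.2012]
eef_rot: [0.0, 0.437, 0.9, 0.0]
contact_force: [0.2, 0.5, 0.3]
finger_gap: 0.0445
```

>>> send_rows(
  plan=[
    {"x": 0, "y": 0, "z": -12, "wx": 0, "wy": 0, "wz": 0, "grip": 52},
    {"x": 0, "y": 0, "z": -20, "wx": 0, "wy": 0, "wz": 0, "grip": 52},
    {"x": 0, "y": 0, "z": -20, "wx": 0, "wy": 0, "wz": 0, "grip": 75},
    {"x": 0, "y": 0, "z": -20, "wx": 0, "wy": 0, "wz": 0, "grip": 75},
    {"x": 0, "y": 0, "z": 0, "wx": 0, "wy": 0, "wz": 0, "grip": 75},
  ],
)

```text
clock: 14.35
ee_pos: [0.3765, 0.3117, 0.2766]
eef_rot: [0.002, 0.437, 0.9, 0.004]
contact_force: [0.1, 0.6, 0.2]
finger_gap: 0.0638
```

```bash
python3 - <<'E'
from h import *
T=cur();print(T[:3,3],state()["finger_gap"])
T=rows(T,pose([.43,.44,.28],35),5)
T=rows(T,pose([.501,.5065,.25],31),5)
E
```

```text
[0.37647462 0.31173221 0.2765683 ] 0.06377756013789691
5 x [14.1 24.  -0.6] |d| 27.8 w [ 0.0016 -0.0001  0.0112]
5 x [ 3.3 19.2  6. ] |d| 20.4 w [0.    0.    0.014]
```

>>> send_rows(
  plan=[
    {"x": 14.1, "y": 24, "z": -0.6, "wx": 0, "wy": 0, "wz": 0.011, "grip": 75},
    {"x": 14.1, "y": 24, "z": -0.6, "wx": 0, "wy": 0, "wz": 0.011, "grip": 75},
    {"x": 14.1, "y": 24, "z": -0.6, "wx": 0, "wy": 0, "wz": 0.011, "grip": 75},
    {"x": 14.1, "y": 24, "z": -0.6, "wx": 0, "wy": 0, "wz": 0.011, "grip": 75},
    {"x": 14.1, "y": 24, "z": -0.6, "wx": 0, "wy": 0, "wz": 0.011, "grip": 75},
  ],
)

```text
clock: 14.77
ee_pos: [0.4292, 0.4405, 0.2752]
eef_rot: [-0.0, 0.461, 0.887, -0.0]
contact_force: [0.1, -0.9, -0.3]
finger_gap: 0.0642
```

>>> send_rows(
  plan=[
    {"x": 3.3, "y": 19.2, "z": 6, "wx": 0, "wy": 0, "wz": 0.014, "grip": 75},
    {"x": 3.3, "y": 19.2, "z": 6, "wx": 0, "wy": 0, "wz": 0.014, "grip": 75},
    {"x": 3.3, "y": 19.2, "z": 6, "wx": 0, "wy": 0, "wz": 0.014, "grip": 75},
    {"x": 3.3, "y": 19.2, "z": 6, "wx": 0, "wy": 0, "wz": 0.014, "grip": 75},
    {"x": 3.3, "y": 19.2, "z": 6, "wx": 0, "wy": 0, "wz": 0.014, "grip": 75},
  ],
)

```text
clock: 15.18
ee_pos: [0.5004, 0.5067, 0.2444]
eef_rot: [-0.0, 0.492, 0.87, -0.001]
contact_force: [0.4, 0.6, 0.1]
finger_gap: 0.0638
```

>>> send_rows(
  plan=[
    {"x": 0, "y": 0, "z": 0, "wx": 0, "wy": 0, "wz": 0, "grip": 75},
    {"x": 0, "y": 0, "z": 0, "wx": 0, "wy": 0, "wz": 0, "grip": 75},
  ],
)

```text
clock: 15.35
ee_pos: [0.4999, 0.506, 0.2442]
eef_rot: [-0.0, 0.492, 0.871, -0.001]
contact_force: [-0.1, -0.5, -0.1]
finger_gap: 0.0641
```

```bash
python3 - <<'E'
from h import *
s=state();T=cur();print(s["clock"],T[:3,3],s["finger_gap"],np.degrees(np.arctan2(T[1,1],T[0,1])))
im=snapshot("wrist")[:,:,::-1];np.save("s10.npy",s,allow_pickle=True)
cv2.imwrite("pics/w10.png",cv2.resize(im[80:290,100:400],None,fx=2.5,fy=2.5,interpolation=cv2.INTER_CUBIC))
c=get_calibration("wrist");K=c["camera_matrix"];tc=np.linalg.inv(c["tool_from_camera"])
for x,y in((0,0),(.022,-.022),(.022,.022),(-.022,.022),(-.022,-.022)):
    q=tc@[x,y,s["ee_pos"][2]-.024,1];uv=K@q[:3];print(((uv[:2]/uv[2]-[100,80]+.5)*2.5-.5).round())
E
```

```text
15.35 [0.49993896 0.50602074 0.24421997] 0.06410594794555861 31.064580569305893
[392. 319.]
[316. 247.]
[469. 247.]
[464. 387.]
[320. 387.]
```

View pics/w10.png

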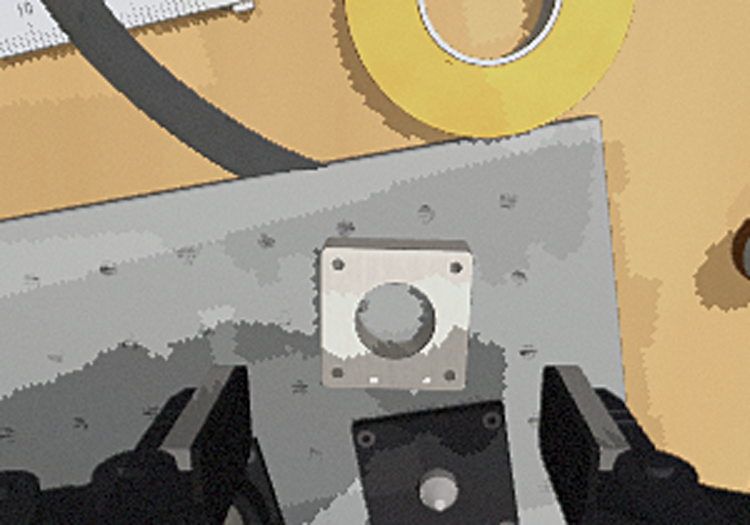

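Viewed 15: the spacer corners lie within about 1 mm of the prediction (shift +1 mm in y, 1° turn). Picking it up.

>>> send_rows(
  plan=[
    {"x": 0, "y": 1, "z": 15, "wx": 0, "wy": 0, "wz": 0.015, "grip": 75},
    {"x": 0, "y": 0, "z": 15, "wx": 0, "wy": 0, "wz": 0, "grip": 75},
    {"x": 0, "y": 0, "z": 15, "wx": 0, "wy": 0, "wz": 0, "grip": 75},
    {"x": 0, "y": 0, "z": 14, "wx": 0, "wy": 0, "wz": 0, "grip": 75},
    {"x": 0, "y": 0, "z": 0, "wx": 0, "wy": 0, "wz": 0, "grip": 75},
  ],
)

```text
clock: 15.82
ee_pos: [0.4992, 0.5051, 0.1844]
eef_rot: [-0.001, 0.498, 0.867, -0.003]
contact_force: [-0.3, -0.4, -0.3]
finger_gap: 0.0643
```

>>> send_rows(
  plan=[
    {"x": 0, "y": 0, "z": 0, "wx": 0, "wy": 0, "wz": 0, "grip": 40},
    {"x": 0, "y": 0, "z": 0, "wx": 0, "wy": 0, "wz": 0, "grip": 40},
    {"x": 0, "y": 0, "z": 0, "wx": 0, "wy": 0, "wz": 0, "grip": 40},
    {"x": 0, "y": 0, "z": 0, "wx": 0, "wy": 0, "wz": 0, "grip": 40},
    {"x": 0, "y": 0, "z": 0, "wx": 0, "wy": 0, "wz": 0, "grip": 40},
  ],
)

```text
clock: 16.23
ee_pos: [0.501, 0.5068, 0.1885]
eef_rot: [0.0, 0.498, 0.867, 0.001]
contact_force: [-0.2, -1.2, 4.6]
finger_gap: 0.042
```

>>> send_rows(
  plan=[
    {"x": 0, "y": 0, "z": -8, "wx": 0, "wy": 0, "wz": 0, "grip": 40},
    {"x": 0, "y": 0, "z": -16, "wx": 0, "wy": 0, "wz": 0, "grip": 40},
    {"x": 0, "y": 0, "z": -16, "wx": 0, "wy": 0, "wz": 0, "grip": 40},
    {"x": 0, "y": 0, "z": -10, "wx": 0, "wy": 0, "wz": 0, "grip": 40},
    {"x": 0, "y": 0, "z": 0, "wx": 0, "wy": 0, "wz": 0, "grip": 40},
  ],
)

```text
clock: 16.65
ee_pos: [0.5014, 0.5072, 0.2401]
eef_rot: [0.001, 0.499, 0.867, 0.003]
contact_force: [0.8, 0.4, -0.2]
finger_gap: 0.0417
```

```bash
python3 - <<'E'
from h import *
# spigot from last view
s=np.load("s10.npy",allow_pickle=True).item()
for p,z in(((440,487),.028),((436,498),.018),):
    u,v=(np.array(p)+.5)/2.5-.5+[100,80];print(ray("wrist",u,v,z,s).round(4))
P=[]
for p in((353,423),(501,402)):
    u,v=(np.array(p)+.5)/2.5-.5+[100,80];P.append(ray("wrist",u,v,.016,s))
P=np.array(P);d=(P[1]-P[0]);d/=np.linalg.norm(d);n=np.array([d[1],-d[0]]);print("blk centre",P.mean(0)+.025*n,np.degrees(np.arctan2(d[1],d[0])),np.linalg.norm(P[1]-P[0]))
s=state();T=cur();print(s["clock"],T[:3,3],s["finger_gap"])
rows(T,pose([.542,.4622,T[2,3]],38),5)
E
```

```text
[0.5402 0.4668]
[0.5454 0.4572]
blk centre [0.54295815 0.46228439] 40.02612481422663 0.04810977676919849
16.65 [0.50138673 0.50715492 0.24009206] 0.041677674595704595
5 x [-12.    1.9  -0. ] |d| 12.1 w [ 0.0011 -0.0002 -0.0272]
```

Spacer held. The estimates put the spigot at (0.5425, 0.4622).

>>> send_rows(
  plan=[
    {"x": -12, "y": 1.9, "z": 0, "wx": 0, "wy": 0, "wz": -0.027, "grip": 40},
    {"x": -12, "y": 1.9, "z": 0, "wx": 0, "wy": 0, "wz": -0.027, "grip": 40},
    {"x": -12, "y": 1.9, "z": 0, "wx": 0, "wy": 0, "wz": -0.027, "grip": 40},
    {"x": -12, "y": 1.9, "z": 0, "wx": 0, "wy": 0, "wz": -0.027, "grip": 40},
    {"x": -12, "y": 1.9, "z": 0, "wx": 0, "wy": 0, "wz": -0.027, "grip": 40},
  ],
)

```text
clock: 17.07
ee_pos: [0.5417, 0.4611, 0.236]
eef_rot: [-0.0, 0.438, 0.899, -0.001]
contact_force: [0.2, -0.3, -0.4]
finger_gap: 0.0421
```

>>> send_rows(
  plan=[
    {"x": 0, "y": 0, "z": 12, "wx": 0, "wy": 0, "wz": 0, "grip": 40},
    {"x": 0, "y": 0, "z": 10, "wx": 0, "wy": 0, "wz": 0, "grip": 40},
    {"x": 0, "y": 0, "z": 0, "wx": 0, "wy": 0, "wz": 0, "grip": 40},
    {"x": 0, "y": 0, "z": 0, "wx": 0, "wy": 0, "wz": 0, "grip": 40},
  ],
)

```text
clock: 17.4
ee_pos: [0.5407, 0.4619, 0.2129]
eef_rot: [-0.001, 0.439, 0.899, -0.002]
contact_force: [-0.2, -0.4, -0.6]
finger_gap: 0.042
```

```bash
python3 - <<'E'
from h import *
T=cur();print(T[:3,3]);print((T[:3,:3].T@(np.array([.5425,.4622,0])-T[:3,3])*1e3).round(1))
im=snapshot("wrist")[:,:,::-1]
cv2.imwrite("pics/w11.png",cv2.resize(im[170:300,170:350],None,fx=4,fy=4,interpolation=cv2.INTER_CUBIC))
E
```

```text
[0.5406955  0.46192663 0.21292391]
[ -0.9   2.4 212.9]
```

View pics/w11.png

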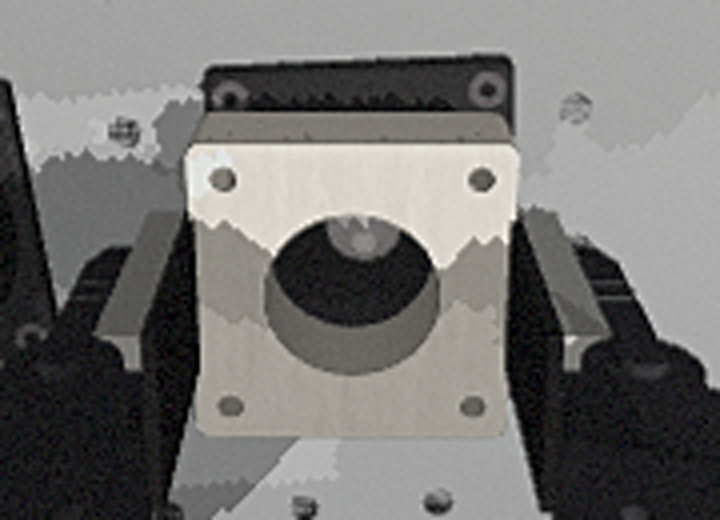

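Viewed 16: the spigot tip (363,240) shows through the bore, slightly towards +y. Computing the last offset.

```bash
python3 - <<'E'
from h import *
s=state()
for n,p,z in(("tip",(363,240),.028),("bl",(205,72),.016),("br",(514,57),.016),("sp",(188,145),.0486),("sp",(518,145),.0486),("sp",(507,436),.0486),("sp",(198,436),.0486)):
    u,v=(np.array(p)+.5)/4-.5+[170,170];w=np.r_[ray("wrist",u,v,z,s),z];print(n,(RT(s).inv().apply(w-s["ee_pos"])*1e3).round(1))
E
```

```text
tip [ -2.2   2.4 185.9]
bl [ 21.6 -22.8 197.9]
br [ 24.   26.6 197.9]
sp [ 20.9 -20.9 165.3]
sp [ 20.9  22.5 165.3]
sp [-23.1  22.8 165.2]
sp [-23.1 -21.3 165.3]
```

>>> send_rows(
  plan=[
    {"x": -1.1, "y": 1.8, "z": 3, "wx": 0, "wy": 0, "wz": 0, "grip": 40},
    {"x": 0, "y": 0, "z": 4, "wx": 0, "wy": 0, "wz": 0, "grip": 40},
    {"x": 0, "y": 0, "z": 4, "wx": 0, "wy": 0, "wz": 0, "grip": 40},
    {"x": 0, "y": 0, "z": 4, "wx": 0, "wy": 0, "wz": 0, "grip": 40},
    {"x": 0, "y": 0, "z": 1, "wx": 0, "wy": 0, "wz": 0, "grip": 40},
  ],
)

```text
clock: 17.87
ee_pos: [0.5435, 0.4618, 0.198]
eef_rot: [-0.0, 0.439, 0.899, -0.001]
contact_force: [-0.5, 0.4, -0.8]
finger_gap: 0.0419
```

>>> send_rows(
  plan=[
    {"x": 0, "y": 0, "z": 1, "wx": 0, "wy": 0, "wz": 0, "grip": 40},
    {"x": 0, "y": 0, "z": 0, "wx": 0, "wy": 0, "wz": 0, "grip": 40},
    {"x": 0, "y": 0, "z": 0, "wx": 0, "wy": 0, "wz": 0, "grip": 40},
  ],
)

```text
clock: 18.12
ee_pos: [0.5438, 0.462, 0.1981]
eef_rot: [0.0, 0.439, 0.899, 0.0]
contact_force: [0.1, -0.1, -1.4]
finger_gap: 0.0418
```

>>> send_rows(
  plan=[
    {"x": 0, "y": 0, "z": 1.5, "wx": 0, "wy": 0, "wz": 0, "grip": 40},
    {"x": 0, "y": 0, "z": 1.5, "wx": 0, "wy": 0, "wz": 0, "grip": 40},
    {"x": 0, "y": 0, "z": 0, "wx": 0, "wy": 0, "wz": 0, "grip": 40},
    {"x": 0, "y": 0, "z": 0, "wx": 0, "wy": 0, "wz": 0, "grip": 40},
  ],
)

```text
clock: 18.45
ee_pos: [0.5437, 0.4619, 0.195]
eef_rot: [-0.0, 0.439, 0.899, -0.0]
contact_force: [0.3, 0.9, -0.9]
finger_gap: 0.0419
```

>>> send_rows(
  plan=[
    {"x": 0, "y": 0, "z": 0, "wx": 0, "wy": 0, "wz": 0, "grip": 62},
    {"x": 0, "y": 0, "z": 0, "wx": 0, "wy": 0, "wz": 0, "grip": 62},
    {"x": 0, "y": 0, "z": 0, "wx": 0, "wy": 0, "wz": 0, "grip": 62},
    {"x": 0, "y": 0, "z": -10, "wx": 0, "wy": 0, "wz": 0, "grip": 62},
    {"x": 0, "y": 0, "z": -20, "wx": 0, "wy": 0, "wz": 0, "grip": 62},
  ],
)

```text
clock: 18.87
ee_pos: [0.5431, 0.4614, 0.2232]
eef_rot: [-0.001, 0.439, 0.899, -0.002]
contact_force: [0.5, 0.5, 0.1]
finger_gap: 0.0529
```

>>> send_rows(
  plan=[
    {"x": 0, "y": -8, "z": -30, "wx": 0, "wy": 0, "wz": 0, "grip": 62},
    {"x": 0, "y": -20, "z": -30, "wx": 0, "wy": 0, "wz": 0, "grip": 62},
    {"x": 0, "y": -30, "z": -30, "wx": 0, "wy": 0, "wz": 0, "grip": 62},
    {"x": 5, "y": -35, "z": -10, "wx": 0, "wy": 0, "wz": 0, "grip": 62},
    {"x": 0, "y": -20, "z": 0, "wx": 0, "wy": 0, "wz": 0, "grip": 62},
  ],
)

```text
clock: 19.28
ee_pos: [0.4501, 0.3959, 0.3292]
eef_rot: [0.001, 0.439, 0.899, 0.003]
contact_force: [0.3, 0.7, -0.7]
finger_gap: 0.0528
```

>>> send_rows(
  plan=[
    {"x": 0, "y": 0, "z": 0, "wx": 0, "wy": 0, "wz": 0, "grip": 62},
    {"x": 0, "y": 0, "z": 0, "wx": 0, "wy": 0, "wz": 0, "grip": 62},
    {"x": 0, "y": 0, "z": 0, "wx": 0, "wy": 0, "wz": 0, "grip": 62},
  ],
)

```text
clock: 19.53
ee_pos: [0.4525, 0.3971, 0.3252]
eef_rot: [0.0, 0.439, 0.899, 0.001]
contact_force: [0.8, -0.1, -0.7]
finger_gap: 0.0529
```

```bash
python3 - <<'E'
from h import *
s=state();print(s["clock"],s["ee_pos"]);np.save("s12.npy",s,allow_pickle=True)
im=snapshot("wrist")[:,:,::-1]
cv2.imwrite("pics/w12.png",cv2.resize(im[40:280,100:420],None,fx=2.4,fy=2.4,interpolation=cv2.INTER_CUBIC))
E
```

```text
19.5333 [0.45245578 0.39707289 0.32521507]
```

View pics/w12.png

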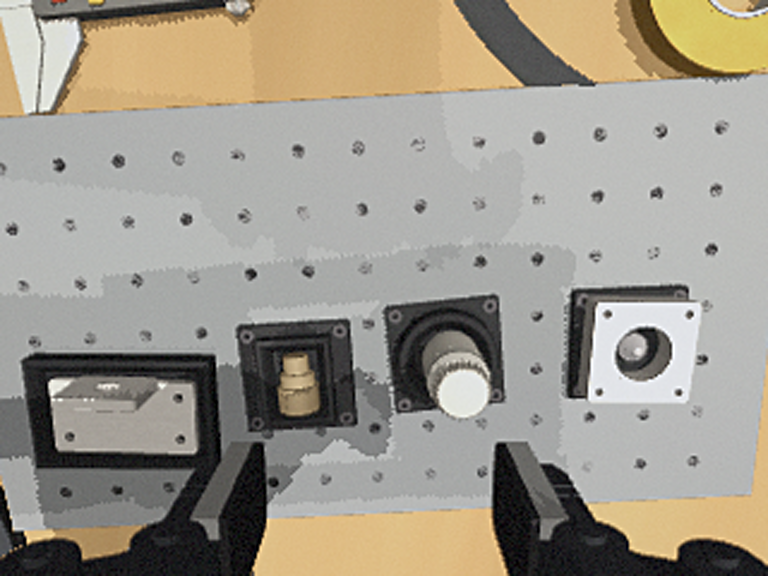

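Viewed 17: all four parts sit in their nests. Now a numeric check of the seating.

```bash
python3 - <<'E'
from h import *
s=np.load("s12.npy",allow_pickle=True).item()
def w(p,z):
    u,v=(np.array(p,float)+.5)/2.4-.5+[100,40];return ray("wrist",u,v,z,s)
def show(n,pts,z):
    P=np.array([w(p,z) for p in pts]);d=np.diff(P,axis=0);print(n,P.mean(0).round(4),(np.linalg.norm(d,axis=1)*1e3).round(1),np.degrees(np.arctan2(d[:,1],d[:,0])).round(1))
for z in(.030,.038):show("spacer",[(597,303),(700,303),(688,403),(590,400)],z)
P=np.array([w((570,292),.016),w((688,287),.016)]);d=P[1]-P[0];d/=np.linalg.norm(d);print("spigot blk",P.mean(0)+.025*np.array([d[1],-d[0]]))
show("vialcap",[(462,391)],.065);show("wellblk",[(385,306),(496,296),(505,402),(395,412)],.014)
show("cradleblk",[(238,326),(350,320),(356,425),(250,431)],.015);show("conn",[(293,356),(298,413)],.024)
show("rect top",[(23,359),(215,357),(217,468),(40,470)],.0225);show("brk base",[(48,378),(197,377),(197,455),(57,455)],.020)
E
```

```text
spacer [0.5453 0.462 ] [42.6 43.9 42.5] [  37.9  -51.1 -144. ]
spacer [0.5412 0.4618] [41.3 42.6 41.2] [  37.9  -51.1 -144. ]
spigot blk [0.5434052  0.46023604]
vialcap [0.4842 0.4088] [] []
wellblk [0.4839 0.4075] [48.6 49.5 50.4] [  43.1  -44.5 -136.6]
cradleblk [0.4379 0.3594] [49.3 49.5 48.9] [  41.   -49.6 -138.7]
conn [0.4382 0.3585] [26.3] [-49.4]
rect top [0.3863 0.2998] [83.2 52.7 80.7] [  38.5  -55.1 -141.5]
brk base [0.387  0.2978] [65.7 37.6 63.9] [  38.2  -56.5 -142.2]
```

```bash
python3 -c "
from bench import *
print(hand_in())"
```

```text
the job is handed in; nothing more can be done
None
```

All four parts are in their nests and released, and the job was handed in at about 19.6 s of the 109 s allowed. `hand_in()` gives no verdict, so the result is judged from my own checks.

- **Position and turn:** in the last wrist picture, every part measured within about 2.5 mm of its nest's axis. The bracket and connector were turned less than 0.03 rad from their nests.
- **Height and tilt:** I did not measure these directly. Each part was let go with the tool within about 1 mm of the height for fully home. No contact force above a few newtons showed while lowering, and all four looked level and seated in the last picture.
- **Bystanders:** nothing was moved near the calipers or the hub. Only the calipers' jaw end is in the last picture and the hub is not, so I have no final measurement of either.
- **Errors and limits:** one early batch of moves was refused because rows must carry every key, so one picture was wasted. I viewed 17 pictures, three over the budget of 14 and one more than the two-picture allowance.

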